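# Nest three sieve pans on one hook, largest first

## Robot

A 7-joint arm with a two-finger parallel gripper is mounted at the origin on a cart in front of the work surface, level with it; the furniture and walls round the work are solid. World frame = base frame: x ahead of the robot, y to its left, z up, the work surface at z = 0. Lengths are in m, angles in rad, forces in N, time in s.
With the tool pointing down it reaches from about 0.4 to 0.925 m from the base axis. Payload 5.6 kg.
Tool frame: the origin (TCP) lies midway between the tips of the shut fingers; the grasp point (between the pads) lies 19 mm behind it; z points along the fingers, y is the line along which they close (so a half turn about z gives the same grasp; the last joint's range is limited). The gripper opens to 85 mm and grips with 20 to 120 N. Pads are 22 mm wide; open, the fingers measure 114 mm over their backs; the gripper's body (76 mm by 85 mm) begins 54 mm behind the grasp point. The pads swing forward as they close: fully open they stand 13 mm farther back than shut.
Start: joints at [1.176, 0.468, -0.012, 1.603, 0.006, 1.071, -0.056], TCP at [0.224, -0.61, 0.231] pointing down, gripper open.
Joint ranges: [-2.53, 2.53], [-0.31, 2.02], [-1.57, 1.55], [0.28, 2.44], [-1.29, 4.43], [0.15, 1.84], [-2.92, 2.92]. Speed limits (rad/s): [2.57, 2.57, 3.14, 3.14, 3.14, 3.14, 3.14].

## Interface

Orientations are given as a unit quaternion [w, x, y, z].
In Python, from workcell import robot, vision gives the robot as it stands.
- The arm moves only by the tool arm_command, never from a script. Its argument "deltas" is a list of rows, each a list of 3 entries, a list of its own where there are three numbers: the shift along the tool's x, y, z in mm, then the turn, a rotation vector about the tool's x, y, z in rad, then the closure, from -1 (fully open) to 1 (shut). A call has exactly 8 rows; each row shifts and turns the commanded pose from where the row before left it, along the tool's axes as they then stand; what a row does not reach is not made up. A row lasts 1/10 s, in which the tool goes at most 50 mm and 8.59 degrees, less where a joint would pass 70% of its speed; a pose out of reach is approached as far as the arm can. A call is refused whole if a number of a shift passes 50 or a number of a turn 0.15, either way. A call with a gripper value outside its range is refused whole. The fingers move at their own pace and stop on an object; "newtons" is the grip in N (left out, the last holds). Time passes only in rows, so rows that do not move let the fingers close, or fill a call up. It gives the time, the measured TCP pose, the force, the opening and the grip force at its end, in the units of the state.
- robot.observe(): the state, without advancing time (a new reading comes with each control period).
- vision.get_image(name): name is "scene" or "top" or "wrist"; returns the picture (420x560x3 uint8, red, green, blue); there is no depth.
- vision.camera_params(name): a dict with "K" (3x3 intrinsics, pixels), "rvec" (rotation vector, rad) and "tvec" (3), from world to camera coordinates, as OpenCV has them; the wrist camera has in their place "hand_eye" (4x4, takes a point from camera to tool coordinates, whose origin is the TCP and whose axes are the flange's). Camera axes: x right, y down, z forward; pixel columns grow to the right and rows downward; lengths in m; the calibration is good to about 2 mm. A picture is of the moment at which its call begins: read the wrist's pose just before it. camera_params takes no time and is no camera call.
- robot.sign_off(): hands the job in; it is judged then, once.
The state is a dict: "clock": time; "q": joint angles; "qd": joint speeds; "effort": joint torques, N m; "ee_pos": TCP position; "orientation": TCP orientation; "wrist_force": force on the tool from outside, world axes, zero at the start; "wrist_torque": the same for the moment, N m; "width": opening from 0.0 (shut) to 1.0 (fully open); "grasp_force": force on a finger pad.
Only numpy, scipy, OpenCV 4.12 (cv2) and the standard library are available. Lean on these libraries where they do the work, as an engineer would, in place of code of your own. Each camera call takes 0.05 s, during which the arm holds its last target. There are 200 camera calls.

## Task

Hang the three sieve pans on the hook of the stand, nested in one another: the largest first, then the medium one, then the smallest. Set each one's eye down on the hook, then press its handle gently back until the sprung rubber pad just gives, never ramming the pad to its stop, and let go. Leave the other things on the bench where they are.

Things in the scene. Friction and masses are not known exactly. Their poses are not given: they have to be found in the camera images.
- hook_stand: Fixed stand: dark steel foot 110x120x12 mm, post, blue sleeve (top 200 mm high), arm with hook and rubber pad. Origin under the post on the bench; z up; the hook points along -x at y = 0. The arm is telescopic, clamped at an extension NOT measured: the pad's front face is anywhere from 45 to 81 mm in front (-x) of the origin: feel for it.
- hook_root (a point): Fixed point on the stand, 200 mm above its foot, in front (-x) of its origin by 45 mm: where the hook's top meets the pad's face if the arm is fully in (really up to 36 mm further out). The bar is 8 mm thick; its top is 200 mm up at the pad and rises 12 degrees outward; the end, 46 mm in front of the pad's face, turns up to 214 mm.
- hook_over (a point): Fixed point on the stand, 226 mm above the bench, 147 mm in front (-x) of its origin: always clear in front of the hook's end. An eye apex at 221 to 231 mm height passes over the end, and a smaller pan clears the rim of a hanging larger one. Hung, the apex is about 202 mm up (large), 2 mm more for each next pan, handles 8 mm apart.
- pad (a joint): How far the black rubber pad behind the hook (42 mm wide, 86 to 206 mm above the bench, square to the stand's x) is pushed back, m: 0 at rest, 0.009 at its stop. Sprung: gives at 4 N, then 1 N more per mm; springs back afterwards, carrying the pans with it. A pan hangs with its handle flat on the pad or on the handle hung before.
- large_pan: Large sieve pan, stands on the bench: round perforated steel pan, 104 mm diameter, 26 mm high, upright flat blue handle at its rim, 190 mm high in all, about 200 g. Origin level with the underside, below the handle's middle; z up, y across the handle's width; pan on the -x side (centre at x = -57 mm), which must point the way the hook points.
- large_pan_eye (a point): Apex of the eye (slot 22 mm wide, 44 mm high below the apex, roof-shaped top) in the large pan's handle, 150 mm above the pan's origin, mid-thickness; handle 8 mm thick (x +-4 mm). Axes as the pan's.
- large_pan_tab (a point): Middle of the upper end of the large pan's grip tab: 16 mm wide in y, 8 mm thick, 40 mm above the eye's apex. Pinch it from above across its width (fingers closing along y); keep the fingertips at most 30 mm below this point, clear of the eye and of the hook.
- medium_pan: Medium sieve pan, stands on the bench: round perforated steel pan, 78 mm diameter, 26 mm high, upright flat green handle at its rim, 178 mm high in all, about 150 g. Origin level with the underside, below the handle's middle; z up, y across the handle's width; pan on the -x side (centre at x = -44 mm), which must point the way the hook points.
- medium_pan_eye (a point): Apex of the eye (slot 22 mm wide, 44 mm high below the apex, roof-shaped top) in the medium pan's handle, 138 mm above the pan's origin, mid-thickness; handle 8 mm thick (x +-4 mm). Axes as the pan's.
- medium_pan_tab (a point): Middle of the upper end of the medium pan's grip tab: 22 mm wide in y, 8 mm thick, 40 mm above the eye's apex. Pinch it from above across its width (fingers closing along y); keep the fingertips at most 30 mm below this point, clear of the eye and of the hook.
- small_pan: Small sieve pan, stands on the bench: round perforated steel pan, 52 mm diameter, 26 mm high, upright flat red handle at its rim, 166 mm high in all, about 100 g. Origin level with the underside, below the handle's middle; z up, y across the handle's width; pan on the -x side (centre at x = -31 mm), which must point the way the hook points.
- small_pan_eye (a point): Apex of the eye (slot 22 mm wide, 44 mm high below the apex, roof-shaped top) in the small pan's handle, 126 mm above the pan's origin, mid-thickness; handle 8 mm thick (x +-4 mm). Axes as the pan's.
- small_pan_tab (a point): Middle of the upper end of the small pan's grip tab: 28 mm wide in y, 8 mm thick, 40 mm above the eye's apex. Pinch it from above across its width (fingers closing along y); keep the fingertips at most 30 mm below this point, clear of the eye and of the hook.
- flux_jar: bystander: white jar with black cap, 44 x 44 x 54 mm, origin under its centre
- squeeze_bottle: bystander: white squeeze bottle lying on the bench, 58 x 171 x 42 mm, origin under its centre
- third_hand: bystander: third hand (cross-lock tweezers on a block), 40 x 181 x 46 mm, origin under its centre
Not all that is in view belongs to the job. What is shaped like the large_pan but red is not meant. What is shaped like the medium_pan but orange is not meant.

How it is judged:
On the way, in this order (a step that is already met when the one before it is completed fails the run):
1. the large pan sits on the hook, and is pressed back so that the sprung pad gives (more than 1 mm) (x of large_pan_eye in the frame of hook_stand between -0.097 and -0.04 m and z of large_pan_eye in the frame of hook_stand between 0.192 and 0.212 m and y of large_pan_eye in the frame of hook_stand between -0.006 and 0.006 m and value of joint pad above 0.001 m and contact force between large_pan and hook_stand above 1 N), for 0.15 s.
2. the medium pan sits on the hook in front of the large one, inside it, and is pressed back so that the sprung pad gives (more than 1 mm) (x of medium_pan_eye in the frame of large_pan_eye between -0.014 and -0.005 m and z of medium_pan_eye in the frame of large_pan_eye between -0.006 and 0.011 m and y of medium_pan_eye in the frame of large_pan_eye between -0.008 and 0.008 m and value of joint pad above 0.001 m and contact force between medium_pan and large_pan above 1 N), for 0.15 s.
3. the small pan sits on the hook in front of the medium one, inside it, and is pressed back so that the sprung pad gives (more than 1 mm) (x of small_pan_eye in the frame of medium_pan_eye between -0.014 and -0.005 m and z of small_pan_eye in the frame of medium_pan_eye between -0.006 and 0.011 m and y of small_pan_eye in the frame of medium_pan_eye between -0.008 and 0.008 m and value of joint pad above 0.001 m and contact force between small_pan and medium_pan above 1 N), for 0.15 s.
At the end, for the whole second after the job is handed in: All three pans hang released and still, the large one on the bar next to the pad, each smaller one in front of and inside the last (handles 5 to 14 mm apart, within 8 mm sideways), upright within 0.15 rad, square to the stand within 0.2 rad; pad within 3 mm of rest (x of large_pan_eye in the frame of hook_stand between -0.097 and -0.04 m and z of large_pan_eye in the frame of hook_stand between 0.192 and 0.212 m and y of large_pan_eye in the frame of hook_stand between -0.006 and 0.006 m and angle between each of large_pan, medium_pan, small_pan's own z axis and vertical below 0.15 rad and angle between the y axis of each of large_pan, medium_pan, small_pan and the y axis of hook_stand, either way round below 0.2 rad and linear speed of each of large_pan, medium_pan, small_pan below 0.03 m/s and x of medium_pan_eye in the frame of large_pan_eye between -0.014 and -0.005 m and z of medium_pan_eye in the frame of large_pan_eye between -0.006 and 0.011 m and y of medium_pan_eye in the frame of large_pan_eye between -0.008 and 0.008 m and x of small_pan_eye in the frame of medium_pan_eye between -0.014 and -0.005 m and z of small_pan_eye in the frame of medium_pan_eye between -0.006 and 0.011 m and y of small_pan_eye in the frame of medium_pan_eye between -0.008 and 0.008 m and value of joint pad below 0.003 m); the robot touches nothing.
It fails at once if the sprung pad is rammed: pushed back more than 7.5 mm (about 11.5 N) (value of joint pad above 0.0075 m).
It fails at once if a pan is forced against the hook or its stand with more than 25 N (contact force between any of large_pan, medium_pan, small_pan and hook_stand above 25 N).
It fails at once if a pan is tipped over (more than 45 degrees) (angle between any of large_pan, medium_pan, small_pan's own z axis and vertical above 0.785 rad).
It fails at once if a bystander is moved by more than 40 mm (distance of any of flux_jar, squeeze_bottle, third_hand from where it was at the start of the episode above 0.04 m).
It also fails if it takes over 72 s, if anything falls off the work surface, if the arm or the gripper's body presses on something with over 40 N, if the wrist force passes 120 N, or if a joint passes its speed limit or range.

## Working session

There is one attempt and no reset: what is moved stays moved. The work goes in short steps, Python scripts to look and compute and a tool call to move; the robot and the scene stay as the last step left them, time stands still between calls to the robot, and variables do not carry over. Pictures are saved under pics/ and viewed, at most 10 in all, crops included, and the job is handed in when it is done.

Besides the shell and the picture viewer there is one more tool, called after "Emit:" as name(argument=value, ...), one argument or row to a line, values as JSON. arm_command: Moves the arm, as the interface text tells. Its arguments: {"type":"object","properties":{"deltas":{"type":"array"},"newtons":{"type":"number"}},"required":["deltas"]}

```bash
ls; mkdir -p pics
python3 - <<'E'
from workcell import robot, vision
import cv2, numpy as np
s=robot.observe(); print({k:np.round(v,3).tolist() for k,v in s.items()})
for n in ("scene","top"):
    im=vision.get_image(n); cv2.imwrite(f"pics/{n}0.png",im[:,:,::-1])
    p=vision.camera_params(n); print(n,{k:np.round(v,3).tolist() for k,v in p.items()})
print({k:np.round(v,4).tolist() for k,v in vision.camera_params("wrist").items()})
E
```

```text
pics
{'clock': 0.0, 'q': [1.176, 0.468, -0.012, 1.604, 0.006, 1.071, -0.056], 'qd': [-0.001, -0.001, 0.001, 0.001, -0.0, -0.001, 0.0], 'effort': [0.0, -53.239, 0.022, -25.131, 0.011, 0.008, -0.0], 'ee_pos': [0.224, -0.61, 0.23], 'orientation': [-0.001, 0.985, 0.175, -0.0], 'wrist_force': [-0.396, 1.003, 0.695], 'wrist_torque': [0.076, -0.001, 0.022], 'grasp_force': 0.0, 'width': 1.001}
scene {'K': [[394.169, 0.0, 284.967], [0.0, 394.169, 207.712], [0.0, 0.0, 1.0]], 'rvec': [0.974, -2.42, 1.131], 'tvec': [0.317, 0.432, 0.913]}
top {'K': [[446.977, 0.0, 281.423], [0.0, 446.977, 203.746], [0.0, 0.0, 1.0]], 'rvec': [2.198, -2.136, 0.101], 'tvec': [-0.126, 0.573, 1.683]}
{'K': [[378.2122, 0.0, 281.5747], [0.0, 378.2122, 209.2166], [0.0, 0.0, 1.0]], 'hand_eye': [[0.0006, -0.9575, -0.2885, 0.0725], [1.0, 0.0005, 0.0004, 0.0001], [-0.0002, -0.2885, 0.9575, -0.1436], [0.0, 0.0, 0.0, 1.0]]}
```

View pics/scene0.png

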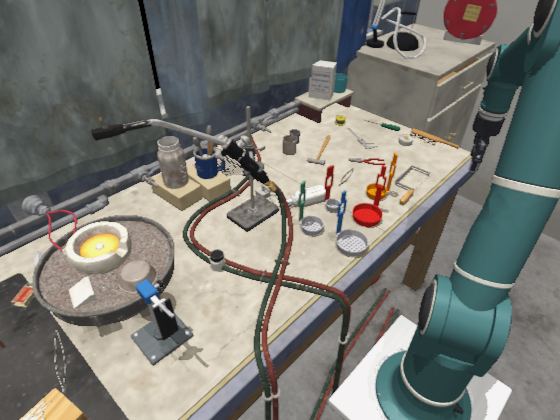

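View pics/top0.png

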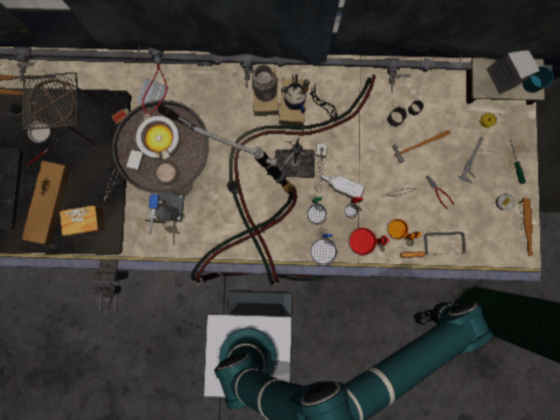

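The scene view shows the hook stand with its blue sleeve near (150,290). The candidates are:
- Large pan: blue at (345,240), with a red look-alike at (370,212).
- Medium pan: green at (310,225), with an orange look-alike at (380,190).
- Small pan: red with a small grey pan, at (332,203).

By the description I choose the blue pan, the green pan and the small red-handled pan. I'll check them in one close crop.

Run:
```python
import cv2, numpy as np
s=cv2.imread("pics/scene0.png");t=cv2.imread("pics/top0.png")
def c(im,x,y,w,h): return cv2.resize(im[y:y+h,x:x+w],(400,300),interpolation=cv2.INTER_CUBIC)
m=np.vstack([np.hstack([c(s,110,270,100,75),c(s,285,150,133,100)]),np.hstack([c(t,140,180,60,45),c(t,295,190,100,75)])])
cv2.imwrite("pics/crop1.png",m)
```

```text
(no output)
```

View pics/crop1.png

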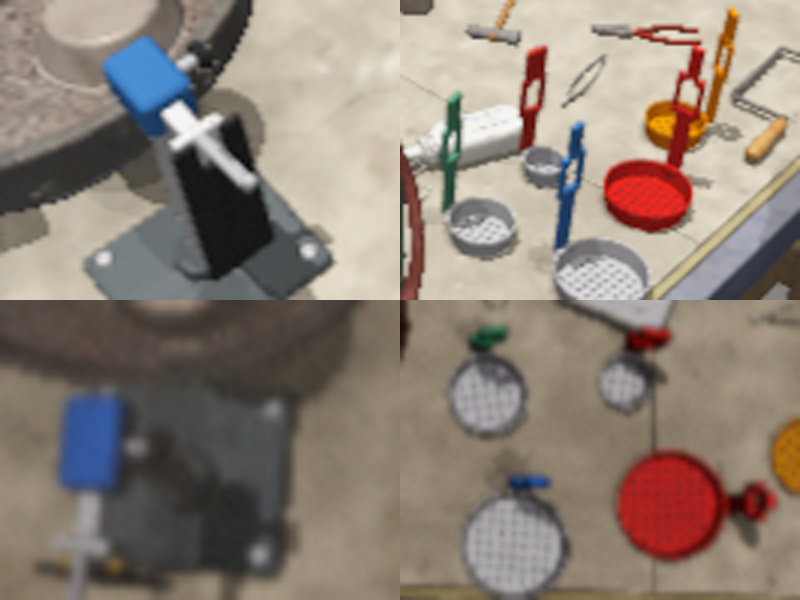

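The crop confirms the choice:
- **Large pan:** blue handle, grey pan, at top-image pixel ~(323,250).
- **Medium pan:** green handle, at ~(317,213).
- **Small pan:** red handle, small grey pan, at ~(351,211). The all-red and orange pans are the decoys.
- **Stand:** sleeve, white hook, and screws at the foot corners.

Next I measure these.

```bash
cat > h.py <<'E'
import cv2, numpy as np
from scipy.spatial.transform import Rotation as R
from workcell import robot, vision
def cam(n,state=None):
    p=vision.camera_params(n);K=np.array(p["K"])
    if n=="wrist":
        T=np.eye(4);w,x,y,z=state["orientation"];T[:3,:3]=R.from_quat([x,y,z,w]).as_matrix();T[:3,3]=state["ee_pos"]
        M=np.linalg.inv(T@np.array(p["hand_eye"]))
        return K,M[:3,:3],M[:3,3]
    return K,R.from_rotvec(np.ravel(p["rvec"])).as_matrix(),np.ravel(p["tvec"])
def ray(c,uv):
    K,A,t=c;d=A.T@np.linalg.solve(K,[uv[0],uv[1],1]);return -A.T@t,d/np.linalg.norm(d)
def onz(c,uv,z):
    o,d=ray(c,uv);return o+d*(z-o[2])/d[2]
def tri(rays):
    A=sum(np.eye(3)-np.outer(d,d) for o,d in rays);b=sum((np.eye(3)-np.outer(d,d))@o for o,d in rays)
    X=np.linalg.solve(A,b);return X,max(np.linalg.norm(np.cross(X-o,d)) for o,d in rays)
def proj(c,X): K,A,t=c;p=K@(A@np.array(X)+t);return p[:2]/p[2]
def blobs(im,lo,hi,box=None,amin=8):
    # im RGB; hsv mask; box x,y,w,h ; returns contours in full px
    hsv=cv2.cvtColor(im,cv2.COLOR_RGB2HSV);m=cv2.inRange(hsv,np.array(lo),np.array(hi))
    if box: k=np.zeros_like(m);x,y,w,h=box;k[y:y+h,x:x+w]=255;m&=k
    cs,_=cv2.findContours(m,cv2.RETR_EXTERNAL,cv2.CHAIN_APPROX_NONE)
    return sorted([c.reshape(-1,2) for c in cs if cv2.contourArea(c)>=amin],key=lambda c:-cv2.contourArea(c.reshape(-1,1,2)))
E
python3 - <<'E'
from h import *
np.set_printoptions(precision=4,suppress=True)
S=cam("scene");T=cam("top")
s=cv2.imread("pics/scene0.png")[:,:,::-1].copy();t=cv2.imread("pics/top0.png")[:,:,::-1].copy()
for nm,lo,hi,bs,bt,h in [("blue",(100,120,60),(125,255,255),(330,180,25,60),(318,225,20,20),.19),
   ("green",(65,80,40),(95,255,255),(292,170,20,60),(305,190,25,20),.178),("red",(0,150,60),(8,255,255),(322,160,15,50),(345,190,25,20),.166)]:
    a=blobs(s,lo,hi,bs)[0];b=blobs(t,lo,hi,bt,2)[0]
    tip=a[a[:,1]<=a[:,1].min()+1].mean(0); bot=a[a[:,1]>=a[:,1].max()-1].mean(0)
    X=onz(S,tip,h-.002);print(nm,"tab",tip,X,"proj top",proj(T,X),"foot",bot,onz(S,bot,.005))
    x,y,w,hh=cv2.boundingRect(b.reshape(-1,1,2)); print("  top blob bbox",x,y,w,hh,"minrect",cv2.minAreaRect(b.astype(np.float32).reshape(-1,1,2)))
# pan circles: grey bright blobs in top
g=cv2.cvtColor(t,cv2.COLOR_RGB2HSV)
for nm,uv,r in [("L",(323,251.5),.052),("M",(317,213.8),.039),("S",(350.8,211),.026)]:
    print(nm,onz(T,uv,.026))
# stand: screws (crop px /scale)
for p in [(105,258),(310,250)]: u=(110+p[0]/4,270+p[1]/4);print("screwS",u,onz(S,u,.012))
for p in [(272,108),(260,255)]: u=(140+p[0]/6.667,180+p[1]/6.667);print("screwT",u,onz(T,u,.012))
us=(110+250/4,270+180/4);ut=(140+78/6.667,180+300/6.667)
print("hooktip",tri([ray(S,us),ray(T,ut)]),onz(S,us,.212),onz(T,ut,.212))
b=blobs(t,(100,120,60),(125,255,255),(140,185,30,30))[0];print("sleeve top",cv2.minAreaRect(b.astype(np.float32).reshape(-1,1,2)))
c=b.mean(0);print(onz(T,c,.2))
for p in [(145,38),(105,68),(150,97),(190,75)]: u=(110+p[0]/4,270+p[1]/4);print("sleeve corner",onz(S,u,.2))
E
```

```text
blue tab [344.25 191.5 ] [ 0.4594 -0.2792  0.188 ] proj top [329.3595 234.1409] foot [337.75 231.25] [ 0.4715 -0.2938  0.005 ]
  top blob bbox 323 234 9 3 minrect ((327.0, 235.0), (2.0, 8.0), 90.0)
green tab [303.25 181.5 ] [ 0.591  -0.2429  0.176 ] proj top [319.3219 196.323 ] foot [300.3333 217.3333] [ 0.6075 -0.2583  0.005 ]
  top blob bbox 313 197 8 5 minrect ((316.5, 199.0), (4.0, 7.0), 90.0)
red tab [330.7143 166.4286] [ 0.5919 -0.3848  0.164 ] proj top [359.3152 197.5956] foot [325.75 198.25] [ 0.611  -0.4029  0.005 ]
  top blob bbox 352 197 10 5 minrect ((356.5, 199.0), (4.0, 9.0), 90.0)
L [ 0.3987 -0.2726  0.026 ]
M [ 0.5414 -0.2469  0.026 ]
S [ 0.5558 -0.3758  0.026 ]
screwS (136.25, 334.5) [0.6021 0.3766 0.012 ]
screwS (187.5, 332.5) [0.5133 0.2829 0.012 ]
screwT (180.7979601019949, 196.19919004049797) [0.5959 0.2812 0.012 ]
screwT (178.99805009749514, 218.24808759562023) [0.5101 0.2838 0.012 ]
hooktip (array([0.4695, 0.3315, 0.1844]), np.float64(0.006111038707137508)) [0.4452 0.3352 0.212 ] [0.4722 0.3282 0.212 ]
sleeve top ((153.0, 201.0), (12.0, 8.0), 90.0)
[0.5557 0.3307 0.2   ]
sleeve corner [0.5768 0.3186 0.2   ]
sleeve corner [0.5739 0.3457 0.2   ]
sleeve corner [0.5384 0.3391 0.2   ]
sleeve corner [0.5357 0.3154 0.2   ]
```

```bash
cat >> h.py <<'E'
def rows(targets,start=None):
    """targets: list of (pos, yaw, nrows); tool straight down, tool x at world yaw. Prints tool-frame deltas."""
    s=robot.observe();w,x,y,z=s["orientation"]
    p,A=(np.array(s["ee_pos"]),R.from_quat([x,y,z,w])) if start is None else (np.array(start[0]),down(start[1]))
    out=[]
    for q,yaw,n in targets:
        q=np.array(q);B=down(yaw);rv=(A.inv()*B).as_rotvec();p0,A0=p,A
        for i in range(n):
            d=A.inv().apply((q-p0)/n); out.append([[round(v,1) for v in (d*1000).tolist()],[round(v,4)+0 for v in (rv/n).tolist()]])
            A=A*R.from_rotvec(rv/n)
        p,A=q,B
    for i,o in enumerate(out): print(i,o)
def down(yaw): c,s=np.cos(yaw),np.sin(yaw); return R.from_matrix(np.array([[c,s,0],[s,-c,0],[0,0,-1]]))
E
python3 - <<'E'
from h import *
rows([((.45,-.36,.34),0,8)])
E
```

```text
0 [[37.3, -19.6, -13.7], [-0.0002, 0.0, 0.044]]
1 [[36.4, -21.2, -13.7], [-0.0002, 0.0, 0.044]]
2 [[35.4, -22.8, -13.7], [-0.0002, 0.0, 0.044]]
3 [[34.4, -24.3, -13.7], [-0.0002, 0.0, 0.044]]
4 [[33.3, -25.8, -13.7], [-0.0002, 0.0, 0.044]]
5 [[32.1, -27.2, -13.7], [-0.0002, 0.0, 0.044]]
6 [[30.9, -28.6, -13.7], [-0.0002, 0.0, 0.044]]
7 [[29.6, -29.9, -13.7], [-0.0002, 0.0, 0.044]]
```

Emit:
arm_command(
  deltas=[
    [[37,-20,-14],[0,0,0.044],-1],
    [[36,-21,-14],[0,0,0.044],-1],
    [[35,-23,-14],[0,0,0.044],-1],
    [[34,-24,-14],[0,0,0.044],-1],
    [[33,-26,-14],[0,0,0.044],-1],
    [[32,-27,-14],[0,0,0.044],-1],
    [[31,-29,-14],[0,0,0.044],-1],
    [[30,-30,-14],[0,0,0.044],-1],
  ],
  newtons=60,
)

```text
clock: 0.9
ee_pos: [0.4493, -0.3588, 0.3436]
orientation: [-0.0, 1.0, -0.001, -0.0]
wrist_force: [0.4, -0.4, -1.3]
width: 0.998
grasp_force: 0.0
```

Run:
```python
from h import *
s=robot.observe();im=vision.get_image("wrist");cv2.imwrite("pics/w1.png",im[:,:,::-1])
import pickle;pickle.dump((s,im),open("w1.pkl","wb"))
print(s["clock"],s["ee_pos"],s["orientation"]);c=cam("wrist",s)
for n,X in dict(L=(.459,-.279,.19),M=(.591,-.243,.178),S=(.592,-.385,.166)).items(): print(n,proj(c,X))
rows([((.47,-.0,.34),0,8),((.45,.33,.34),0,8)])
```

```text
0.9 [ 0.44927487 -0.35877798  0.34359461] [-1.00118703e-04  9.99999374e-01 -1.08185410e-03 -2.67749596e-04]
L [181.29616568 177.40797795]
M [122.02720007  -3.45128243]
S [315.19677015  -1.31108809]
0 [[2.0, -44.0, 0.9], [-0.0003, -0.0008, 0.0009]]
1 [[2.0, -44.0, 0.9], [-0.0003, -0.0008, 0.0009]]
2 [[1.9, -44.0, 0.9], [-0.0003, -0.0008, 0.0009]]
3 [[1.9, -44.0, 0.8], [-0.0003, -0.0008, 0.0009]]
4 [[1.9, -44.0, 0.8], [-0.0003, -0.0008, 0.0009]]
5 [[1.8, -44.0, 0.8], [-0.0003, -0.0008, 0.0009]]
6 [[1.8, -44.0, 0.8], [-0.0003, -0.0008, 0.0009]]
7 [[1.7, -44.0, 0.8], [-0.0003, -0.0008, 0.0009]]
8 [[-2.5, -41.2, 0.0], [0.0, 0.0, 0.0]]
9 [[-2.5, -41.2, 0.0], [0.0, 0.0, 0.0]]
10 [[-2.5, -41.2, 0.0], [0.0, 0.0, 0.0]]
11 [[-2.5, -41.2, 0.0], [0.0, 0.0, 0.0]]
12 [[-2.5, -41.2, 0.0], [0.0, 0.0, 0.0]]
13 [[-2.5, -41.2, 0.0], [0.0, 0.0, 0.0]]
14 [[-2.5, -41.2, 0.0], [0.0, 0.0, 0.0]]
15 [[-2.5, -41.2, 0.0], [0.0, 0.0, 0.0]]
```

View pics/w1.png

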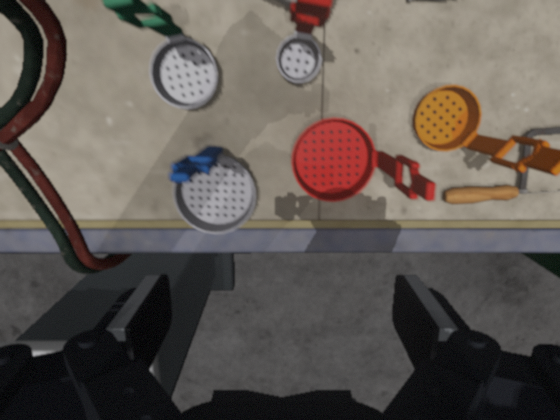

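The wrist view shows the large pan at (215,195) with its blue tab end at (183,170). The medium pan is at (185,72), the small one at (298,58), and the decoys are red and orange at the right. This agrees with the first estimates.

Run:
```python
from h import *
import pickle;s,im=pickle.load(open("w1.pkl","rb"));c=cam("wrist",s)
np.set_printoptions(precision=4,suppress=True)
def pan(box,r,h):
    g=cv2.cvtColor(im,cv2.COLOR_RGB2HSV);x,y,w,hh=box
    # rim circle: project trial — fit ellipse to bright low-saturation pixels' hull
    m=cv2.inRange(g,np.array((0,0,60)),np.array((179,40,255)));k=np.zeros_like(m);k[y:y+hh,x:x+w]=255;m&=k
    m=cv2.morphologyEx(m,cv2.MORPH_CLOSE,np.ones((5,5)))
    cs,_=cv2.findContours(m,cv2.RETR_EXTERNAL,cv2.CHAIN_APPROX_NONE);C=max(cs,key=cv2.contourArea)
    e=cv2.fitEllipse(cv2.convexHull(C));print("ellipse",e,onz(c,e[0],.026)," expected px dia",np.linalg.norm(proj(c,onz(c,e[0],.026)+[0,r,0])-proj(c,onz(c,e[0],.026)-[0,r,0])))
pan((165,150,100,90),.052,.19)
pan((145,35,80,80),.039,.178)
pan((270,30,55,60),.026,.166)
b=blobs(im,(100,120,40),(125,255,255),(160,140,70,50))[0]
print("rect",cv2.minAreaRect(b.astype(np.float32).reshape(-1,1,2)), cv2.boxPoints(cv2.minAreaRect(b.astype(np.float32).reshape(-1,1,2))))
x0=b[b[:,0]<=b[:,0].min()+2].mean(0);print("tab left end",x0,onz(c,x0,.19), "top row end",b[b[:,1]<=b[:,1].min()+1].mean(0))
m=im[135:195,155:235];cv2.imwrite("pics/c2.png",cv2.resize(m,(800,600),interpolation=cv2.INTER_CUBIC)[:,:,::-1])
```

```text
Traceback (most recent call last):
cv2.error: OpenCV(4.12.0) /io/opencv/modules/imgproc/src/shapedescr.cpp:361: error: (-201:Incorrect size of input array) There should be at least 5 points to fit the ellipse in function 'fitEllipseNoDirect'
```

Emit:
arm_command(
  deltas=[
    [[2,-10,6],[0,0,0.02],-1],
    [[2,-13,6],[0,0,0.02],-1],
    [[2,-13,6],[0,0,0.02],-1],
    [[2,-13,6],[0,0,0.02],-1],
    [[2,-13,6],[0,0,0.02],-1],
    [[0,-13,6],[0,0,0],-1],
    [[0,-5,4],[0,0,0],-1],
    [[0,0,0],[0,0,0],-1],
  ],
)

```text
clock: 1.75
ee_pos: [0.4628, -0.2802, 0.3026]
orientation: [-0.0, 0.999, -0.049, -0.001]
wrist_force: [-0.2, -0.3, -0.3]
width: 1.002
grasp_force: 0.0
```

Run:
```python
from h import *
import pickle
s=robot.observe();im=vision.get_image("wrist");pickle.dump((s,im),open("w2.pkl","wb"));c=cam("wrist",s)
print(s["ee_pos"],proj(c,(.459,-.279,.19)))
cv2.imwrite("pics/w2.png",cv2.resize(im,(800,600),interpolation=cv2.INTER_CUBIC)[:,:,::-1])
```

```text
[ 0.4627609  -0.28018248  0.302596  ] [279.67866217 208.16254183]
```

View pics/w2.png

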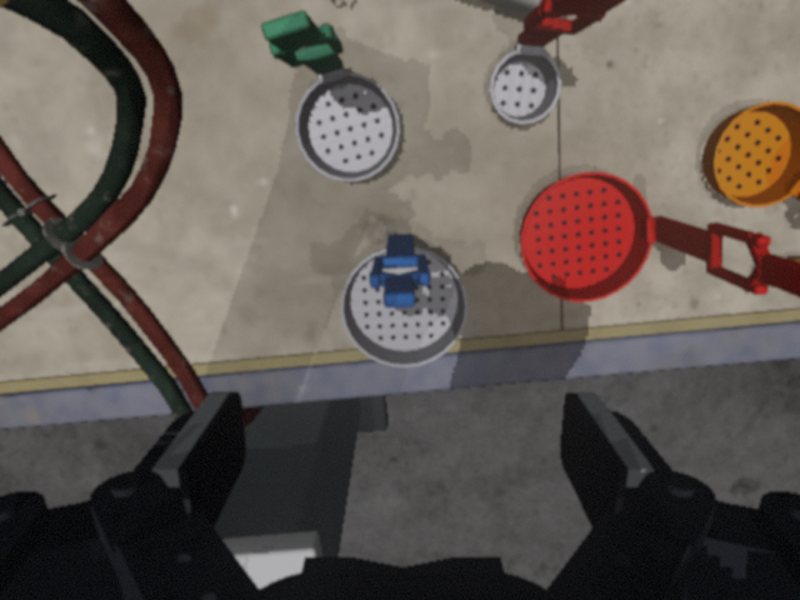

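The tab of the large pan is at (399,300) in the 800-px view, square to the tool, with the pan centre at (404,305). The green tab is at (283,32) and the small red handle at (545,15). Now I'll refine.

Run:
```python
from h import *
import pickle
np.set_printoptions(precision=4,suppress=True)
s,im=pickle.load(open("w2.pkl","rb"));c=cam("wrist",s)
b=blobs(im,(100,100,30),(125,255,255),(250,160,60,60))[0]
print("blue bbox",cv2.boundingRect(b.reshape(-1,1,2)))
lo=b[b[:,1]>=b[:,1].max()-9]; print("tab cols",lo[:,0].min(),lo[:,0].max(),"end row",b[:,1].max())
for u in [(lo[:,0].min(),b[:,1].max()),(lo[:,0].max()+1,b[:,1].max())]: print(onz(c,u,.19))
for q in range(205,216): print(q,im[q,279:282].mean(0).round())
# pan discs: bright perforated floor -> hull
for nm,uv,z in [("L",(404,307),.026),("M",(349.5,127),.026),("S",(524.5,88),.026)]:
    print(nm,onz(c,np.array(uv)/1.42857,z))
for nm,uv,z in [("Mtab",(285,34),.178)]: print(nm,onz(c,np.array(uv)/1.42857,z))
```

```text
blue bbox (260, 165, 41, 50)
tab cols 269 290 end row 214
[ 0.4554 -0.271   0.19  ]
[ 0.4539 -0.2866  0.19  ]
205 [ 44.  69. 108.]
206 [ 50.  83. 131.]
207 [ 53.  92. 144.]
208 [ 54.  93. 148.]
209 [ 56.  93. 147.]
210 [ 54.  91. 144.]
211 [ 53.  89. 141.]
212 [ 52.  87. 137.]
213 [ 53.  84. 132.]
214 [ 62.  81. 118.]
215 [ 79.  86. 105.]
L [ 0.4017 -0.2761  0.026 ]
M [ 0.545  -0.2495  0.026 ]
S [ 0.5593 -0.3794  0.026 ]
Mtab [ 0.584  -0.2394  0.178 ]
```

Emit:
arm_command(
  deltas=[
    [[-4,-1.5,30],[0,0,-0.05],-1],
    [[0,0,40],[0,0,0],-1],
    [[0,0,40],[0,0,0],-1],
    [[0,0,20],[0,0,0],-1],
    [[0,0,9],[0,0,0],-1],
    [[0,0,0],[0,0,0],1],
    [[0,0,0],[0,0,0],1],
    [[0,0,0],[0,0,0],1],
  ],
  newtons=60,
)

```text
clock: 2.6
ee_pos: [0.4601, -0.2798, 0.1659]
orientation: [0.001, 1.0, -0.025, 0.001]
wrist_force: [0.4, -0.7, 1.2]
width: 0.513
grasp_force: 0.0
```

Run:
```python
from h import *
s=robot.observe();print({k:np.round(s[k],3).tolist() for k in ("clock","ee_pos","orientation","wrist_force","width","grasp_force")})
```

```text
{'clock': 2.6, 'ee_pos': [0.46, -0.28, 0.166], 'orientation': [0.001, 1.0, -0.025, 0.001], 'wrist_force': [0.444, -0.711, 1.174], 'width': 0.513, 'grasp_force': 0.0}
```

Emit:
arm_command(
  deltas=[
    [[0,0,0],[0,0,0],1],
    [[0,0,0],[0,0,0],1],
    [[0,0,0],[0,0,0],1],
    [[0,0,-10],[0,0,0],1],
    [[0,0,-30],[0,0,0],1],
    [[0,0,-45],[0,0,0],1],
    [[0,0,-50],[0,0,0],1],
    [[0,0,-50],[0,0,0],1],
  ],
)

```text
clock: 3.4
ee_pos: [0.4583, -0.2788, 0.3512]
orientation: [-0.0, 1.0, -0.025, -0.001]
wrist_force: [1.4, -1.6, -2.0]
width: 0.171
grasp_force: 58.8
```

Run:
```python
from h import *
s=robot.observe();print({k:np.round(s[k],3).tolist() for k in ("clock","ee_pos","orientation","wrist_force","width","grasp_force")})
rows([((.37,.0,.40),0,7),((.35,.33,.40),0,8)])
```

```text
{'clock': 3.4, 'ee_pos': [0.458, -0.279, 0.351], 'orientation': [-0.0, 1.0, -0.025, -0.001], 'wrist_force': [1.365, -1.612, -1.986], 'width': 0.171, 'grasp_force': 58.752}
0 [[-14.6, -39.1, -6.9], [0.0, 0.0002, -0.0072]]
1 [[-14.3, -39.3, -7.0], [0.0, 0.0002, -0.0072]]
2 [[-14.0, -39.4, -7.0], [0.0, 0.0002, -0.0072]]
3 [[-13.8, -39.5, -7.0], [0.0, 0.0002, -0.0072]]
4 [[-13.5, -39.6, -7.0], [0.0, 0.0002, -0.0072]]
5 [[-13.2, -39.6, -7.0], [0.0, 0.0002, -0.0072]]
6 [[-12.9, -39.7, -7.0], [0.0, 0.0002, -0.0072]]
7 [[-2.5, -41.2, 0.0], [0.0, 0.0, 0.0]]
8 [[-2.5, -41.2, 0.0], [0.0, 0.0, 0.0]]
9 [[-2.5, -41.2, 0.0], [0.0, 0.0, 0.0]]
10 [[-2.5, -41.2, 0.0], [0.0, 0.0, 0.0]]
11 [[-2.5, -41.2, 0.0], [0.0, 0.0, 0.0]]
12 [[-2.5, -41.2, 0.0], [0.0, 0.0, 0.0]]
13 [[-2.5, -41.2, 0.0], [0.0, 0.0, 0.0]]
14 [[-2.5, -41.2, 0.0], [0.0, 0.0, 0.0]]
```

Emit:
arm_command(
  deltas=[
    [[-2,-20,-8],[0,0,-0.012],1],
    [[-2,-40,-8],[0,0,-0.012],1],
    [[-2,-45,-8],[0,0,-0.012],1],
    [[-2,-45,-8],[0,0,-0.012],1],
    [[-2,-45,-8],[0,0,0],1],
    [[-2,-45,-8],[0,0,0],1],
    [[-4,-45,0],[0,0,0],1],
    [[-6,-45,0],[0,0,0],1],
  ],
)

```text
clock: 4.2
ee_pos: [0.4407, 0.0531, 0.3969]
orientation: [0.0, 1.0, -0.001, -0.0]
wrist_force: [0.9, -0.2, -2.3]
width: 0.17
grasp_force: 58.8
```

Emit:
arm_command(
  deltas=[
    [[-8,-45,0],[0,0,0],1],
    [[-10,-45,0],[0,0,0],1],
    [[-10,-45,0],[0,0,0],1],
    [[-10,-45,0],[0,0,0],1],
    [[-10,-45,0],[0,0,0],1],
    [[-8,-35,0],[0,0,0],1],
    [[-2,-18,0],[0,0,0],1],
    [[0,0,0],[0,0,0],1],
  ],
)

```text
clock: 5.0
ee_pos: [0.3823, 0.3318, 0.3964]
orientation: [-0.0, 1.0, 0.002, -0.001]
wrist_force: [-0.8, -0.7, -1.7]
width: 0.172
grasp_force: 58.8
```

Run:
```python
from h import *
import pickle
s=robot.observe();print({k:np.round(s[k],4).tolist() for k in ("clock","ee_pos","orientation","wrist_force","width","grasp_force")})
im=vision.get_image("wrist");pickle.dump((s,im),open("w3.pkl","wb"));c=cam("wrist",s)
print(proj(c,(.556,.331,.2)),proj(c,(.47,.33,.212)))
cv2.imwrite("pics/w3.png",cv2.resize(im,(800,600),interpolation=cv2.INTER_CUBIC)[:,:,::-1])
```

```text
{'clock': 5.0, 'ee_pos': [0.3823, 0.3318, 0.3964], 'orientation': [-0.0001, 1.0, 0.0019, -0.0011], 'wrist_force': [-0.815, -0.7114, -1.7294], 'width': 0.1718, 'grasp_force': 58.8427}
[282.9739966  -40.26529664] [283.67645771  75.47113434]
```

View pics/w3.png

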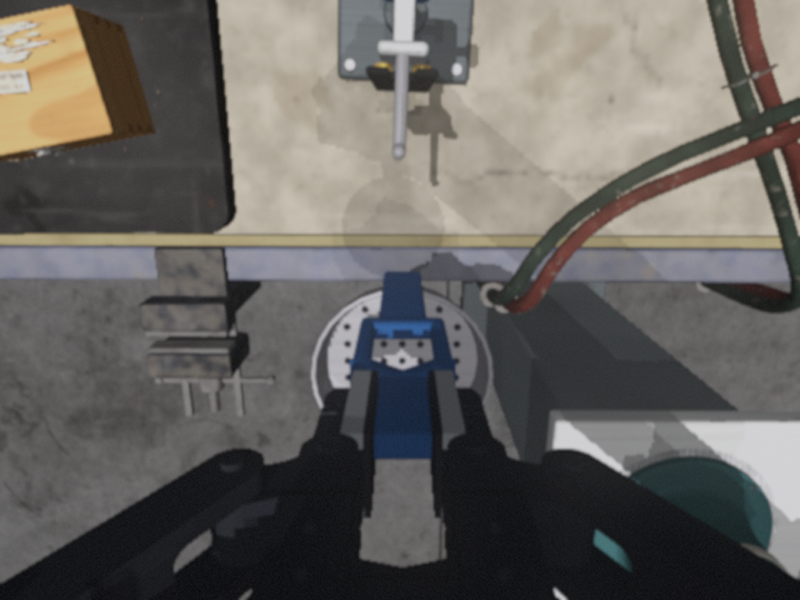

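The hook tip is at (398,152), the bar runs up to the white collar at (402,48), the foot's front corners are at (340,78) and (470,84), and the screws at (349,64) and (457,69). The large pan is held squarely, with its handle centred at about x=403.

Run:
```python
from h import *
import pickle
np.set_printoptions(precision=4,suppress=True)
s,im=pickle.load(open("w3.pkl","rb"));c=cam("wrist",s);k=1/1.42857
tip=onz(c,np.array((398.5,152))*k,.212)
print("tip",tip)
for r in (140,120,100,75):
    # bar centre: bright low-sat narrow run
    row=cv2.resize(im,(800,600),interpolation=cv2.INTER_CUBIC)[r,380:425].astype(int).sum(1); g=np.abs(np.diff(row)); 
    i=np.argsort(g)[-6:]+380; print(r,sorted(i.tolist()),)
for nm,uv,z in [("cornL",(340,77),.012),("cornR",(470,83),.012),("scrL",(349,64),.012),("scrR",(457,69),.012),("padTopL",(367,66),.206),("padTopR",(438,69),.206),("padBotL",(383,90),.086),("padBotR",(424,91),.086),("bar100",(400.5,100),.206),("bar75",(402,75),.202),("collarL",(378,47),.2),("collarR",(428,48),.2)]: print(nm,onz(c,np.array(uv)*k,z))
S=cam("scene");us=(110+250/4,270+180/4);print("tip tri",tri([ray(S,us),ray(c,np.array((398.5,152))*k)]))
```

```text
tip [0.4456 0.3338 0.212 ]
140 [394, 399, 400, 405, 406, 407]
120 [395, 400, 401, 404, 405, 406]
100 [395, 396, 397, 401, 404, 405]
75 [393, 394, 395, 406, 407, 408]
cornL [0.5052 0.3884 0.012 ]
cornR [0.5006 0.2702 0.012 ]
scrL [0.5161 0.38   0.012 ]
scrR [0.5124 0.2824 0.012 ]
padTopL [0.4927 0.3519 0.206 ]
padTopR [0.4913 0.3114 0.206 ]
padBotL [0.4888 0.3469 0.086 ]
padBotR [0.4882 0.3147 0.086 ]
bar100 [0.4745 0.3328 0.206 ]
bar75 [0.4884 0.3319 0.202 ]
collarL [0.5035 0.3458 0.2   ]
collarR [0.5031 0.317  0.2   ]
tip tri (array([0.4457, 0.3344, 0.211 ]), np.float64(0.000576565064277425))
```

Run:
```python
from h import *
import pickle
np.set_printoptions(precision=4,suppress=True)
s,im=pickle.load(open("w3.pkl","rb"));c=cam("wrist",s);k=1/1.42857
z=s["ee_pos"][2]+.106-.164
for u in [(375,327),(431,327),(402,320),(402,333)]: print(onz(c,np.array(u)*k,z))
for u in [(385,272),(421,272)]: print("base",onz(c,np.array(u)*k,z-.106))
rows([((.405,.3353,.240),-.038,7)])
```

```text
[0.3823 0.3421 0.3384]
[0.3824 0.32   0.3384]
[0.3853 0.3314 0.3384]
[0.3799 0.3314 0.3384]
base [0.3783 0.3414 0.2324]
base [0.3783 0.3203 0.2324]
0 [[3.1, -0.8, 22.3], [0.0002, 0.0002, 0.0056]]
1 [[3.1, -0.8, 22.3], [0.0002, 0.0002, 0.0056]]
2 [[3.1, -0.8, 22.3], [0.0002, 0.0002, 0.0056]]
3 [[3.1, -0.8, 22.3], [0.0002, 0.0002, 0.0056]]
4 [[3.1, -0.9, 22.3], [0.0002, 0.0002, 0.0056]]
5 [[3.1, -0.9, 22.3], [0.0002, 0.0002, 0.0056]]
6 [[3.1, -0.9, 22.3], [0.0002, 0.0002, 0.0056]]
```

Emit:
arm_command(
  deltas=[
    [[3,-0.8,22],[0,0,0.006],1],
    [[3,-0.8,22],[0,0,0.006],1],
    [[3,-0.9,22],[0,0,0.006],1],
    [[3,-0.9,22],[0,0,0.006],1],
    [[3,-0.9,22],[0,0,0.006],1],
    [[3,-0.9,22],[0,0,0.006],1],
    [[3,-0.8,22],[0,0,0.006],1],
    [[2,0,2],[0,0,0],1],
  ],
)

```text
clock: 5.85
ee_pos: [0.4069, 0.3316, 0.2384]
orientation: [0.003, 1.0, -0.023, -0.002]
wrist_force: [-0.8, -0.9, -2.1]
width: 0.172
grasp_force: 58.9
```

Emit:
arm_command(
  deltas=[
    [[0,0,0],[0,0,0],1],
    [[8,0,0],[0,0,0],1],
    [[11,0,0],[0,0,0],1],
    [[12,0,0],[0,0,0],1],
    [[11,0,0],[0,0,0],1],
    [[9,0,0],[0,0,0],1],
    [[6,0,0],[0,0,0],1],
    [[0,0,0],[0,0,0],1],
  ],
)

```text
clock: 6.65
ee_pos: [0.4656, 0.332, 0.241]
orientation: [-0.0, 1.0, -0.023, -0.0]
wrist_force: [0.8, -0.1, -2.4]
width: 0.17
grasp_force: 58.9
```

Emit:
arm_command(
  deltas=[
    [[7,-1,0],[0,0,0],1],
    [[6,-0.5,0],[0,0,0],1],
    [[0,0,5],[0,0,0],1],
    [[0,0,5],[0,0,0],1],
    [[0,0,5],[0,0,0],1],
    [[0,0,3],[0,0,0],1],
    [[0,0,2],[0,0,0],1],
    [[0,0,0],[0,0,0],1],
  ],
)

```text
clock: 7.45
ee_pos: [0.4775, 0.3331, 0.2209]
orientation: [0.0, 1.0, -0.022, -0.0]
wrist_force: [-0.3, 0.1, -3.0]
width: 0.17
grasp_force: 58.8
```

Emit:
arm_command(
  deltas=[
    [[0,0,1],[0,0,0],1],
    [[0,0,0],[0,0,0],1],
    [[0,0,1],[0,0,0],1],
    [[0,0,0],[0,0,0],1],
    [[0,0,1],[0,0,0],1],
    [[0,0,0],[0,0,0],1],
    [[0,0,0],[0,0,0],1],
    [[0,0,0],[0,0,0],1],
  ],
)

```text
clock: 8.25
ee_pos: [0.478, 0.3335, 0.2191]
orientation: [-0.0, 1.0, -0.022, 0.001]
wrist_force: [-1.3, -0.1, 5.3]
width: 0.172
grasp_force: 59.8
```

Emit:
arm_command(
  deltas=[
    [[2,0,0],[0,0,0],1],
    [[2,0,0.3],[0,0,0],1],
    [[2,0,0.4],[0,0,0],1],
    [[1,0,0.3],[0,0,0],1],
    [[1,0,0.2],[0,0,0],1],
    [[0,0,0],[0,0,0],1],
    [[0,0,0],[0,0,0],1],
    [[0,0,0],[0,0,0],1],
  ],
)

```text
clock: 9.05
ee_pos: [0.4851, 0.3332, 0.2175]
orientation: [-0.0, 1.0, -0.022, -0.0]
wrist_force: [-3.5, -1.1, 5.9]
width: 0.167
grasp_force: 59.8
```

Emit:
arm_command(
  deltas=[
    [[1,0,0.2],[0,0,0],1],
    [[0,0,0],[0,0,0],1],
    [[1,0,0.2],[0,0,0],1],
    [[0,0,0],[0,0,0],1],
    [[1,0,0.2],[0,0,0],1],
    [[0,0,0],[0,0,0],1],
    [[0,0,0],[0,0,0],1],
    [[0,0,0],[0,0,0],1],
  ],
)

```text
clock: 9.85
ee_pos: [0.4861, 0.3333, 0.2172]
orientation: [0.001, 1.0, -0.021, -0.002]
wrist_force: [-7.7, -2.7, 11.1]
width: 0.169
grasp_force: 60.4
```

Emit:
arm_command(
  deltas=[
    [[0,0,-0.6],[0,0,0],1],
    [[0,0,0],[0,0,0],1],
    [[0,0,-0.4],[0,0,0],1],
    [[0,0,0],[0,0,0],1],
    [[0,0,0],[0,0,0],1],
    [[0,0,0],[0,0,0],1],
    [[0,0,0],[0,0,0],1],
    [[0,0,0],[0,0,0],1],
  ],
)

```text
clock: 10.65
ee_pos: [0.4861, 0.3333, 0.2173]
orientation: [0.0, 1.0, -0.021, -0.002]
wrist_force: [-6.4, -1.5, 5.4]
width: 0.168
grasp_force: 59.7
```

Emit:
arm_command(
  deltas=[
    [[1,0,0],[0,0,0],1],
    [[0,0,0],[0,0,0],1],
    [[1,0,0],[0,0,0],1],
    [[0,0,0],[0,0,0],1],
    [[0,0,0],[0,0,0],1],
    [[0,0,0],[0,0,0],1],
    [[0,0,0],[0,0,0],1],
    [[0,0,0],[0,0,0],1],
  ],
)

```text
clock: 11.45
ee_pos: [0.4879, 0.3332, 0.2172]
orientation: [0.001, 1.0, -0.021, -0.002]
wrist_force: [-6.9, -0.9, 4.2]
width: 0.17
grasp_force: 59.7
```

Emit:
arm_command(
  deltas=[
    [[1,0,0],[0,0,0],1],
    [[0,0,0],[0,0,0],1],
    [[0,0,0],[0,0,0],1],
    [[0,0,0],[0,0,0],1],
    [[0,0,0],[0,0,0],1],
    [[-1,0,0],[0,0,0],1],
    [[-1,0,0],[0,0,0],1],
    [[-1,0,-0.3],[0,0,0],1],
  ],
)

```text
clock: 12.25
ee_pos: [0.4877, 0.3331, 0.2172]
orientation: [-0.0, 1.0, -0.022, -0.001]
wrist_force: [-2.2, 1.9, -1.6]
width: 0.169
grasp_force: 58.9
```

Emit:
arm_command(
  deltas=[
    [[-1,0,0],[0,0,0],1],
    [[0,0,0],[0,0,0],0.5],
    [[0,0,0],[0,0,0],0.2],
    [[0,0,0],[0,0,0],-0.2],
    [[0,0,0],[0,0,0],-0.4],
    [[0,0,0],[0,0,0],-0.4],
    [[0,0,-20],[0,0,0],-0.4],
    [[0,0,-40],[0,0,0],-0.6],
  ],
)

```text
clock: 13.05
ee_pos: [0.4865, 0.3312, 0.2755]
orientation: [0.002, 1.0, -0.022, -0.003]
wrist_force: [-0.2, -0.1, 0.3]
width: 0.801
grasp_force: 0.0
```

Run:
```python
from h import *
import pickle
np.set_printoptions(precision=4,suppress=True)
s=robot.observe();print({k:np.round(s[k],4).tolist() for k in ("clock","ee_pos","wrist_force","width")})
im=vision.get_image("wrist");pickle.dump((s,im),open("w4.pkl","wb"));c=cam("wrist",s)
sc=vision.get_image("scene")
a=cv2.resize(im,(400,300))[:,:,::-1];b=cv2.resize(sc[260:350,100:220],(400,300),interpolation=cv2.INTER_CUBIC)[:,:,::-1]
cv2.imwrite("pics/w4.png",np.hstack([a,b]));print(proj(c,(.4865,.332,.242))*400/560)
rows([((.43,.02,.38),.0,8),((.55,-.25,.32),.0,8)])
```

```text
{'clock': 13.05, 'ee_pos': [0.4865, 0.3312, 0.2755], 'wrist_force': [-0.1577, -0.0737, 0.3378], 'width': 0.8009}
[199.0746 175.4827]
0 [[-5.6, 39.6, -12.4], [-0.0007, -0.0009, -0.0055]]
1 [[-5.8, 39.6, -12.4], [-0.0007, -0.0009, -0.0055]]
2 [[-6.1, 39.5, -12.3], [-0.0007, -0.0009, -0.0055]]
3 [[-6.3, 39.5, -12.3], [-0.0007, -0.0009, -0.0055]]
4 [[-6.5, 39.5, -12.3], [-0.0007, -0.0009, -0.0055]]
5 [[-6.8, 39.5, -12.2], [-0.0007, -0.0009, -0.0055]]
6 [[-7.0, 39.4, -12.2], [-0.0007, -0.0009, -0.0055]]
7 [[-7.2, 39.4, -12.2], [-0.0007, -0.0009, -0.0055]]
8 [[15.0, 33.8, 7.5], [0.0, 0.0, 0.0]]
9 [[15.0, 33.8, 7.5], [0.0, 0.0, 0.0]]
10 [[15.0, 33.8, 7.5], [0.0, 0.0, 0.0]]
11 [[15.0, 33.8, 7.5], [0.0, 0.0, 0.0]]
12 [[15.0, 33.8, 7.5], [0.0, 0.0, 0.0]]
13 [[15.0, 33.8, 7.5], [0.0, 0.0, 0.0]]
14 [[15.0, 33.8, 7.5], [0.0, 0.0, 0.0]]
15 [[15.0, 33.8, 7.5], [0.0, 0.0, 0.0]]
```

View pics/w4.png

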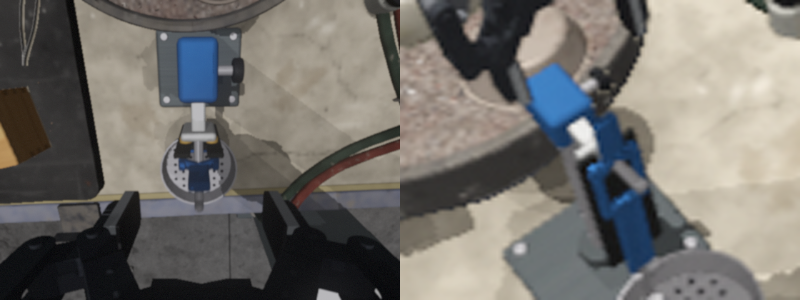

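The large pan hangs upright on the hook, its handle flat against the pad and its tab at (199,180). On to the medium pan.

Emit:
arm_command(
  deltas=[
    [[-2,20,-25],[0,0,-0.02],-1],
    [[-6,38,-18],[0,0,-0.02],-1],
    [[-6,45,-16],[0,0,-0.02],-1],
    [[-6,45,-16],[0,0,-0.02],-1],
    [[-6,45,-12],[0,0,-0.02],-1],
    [[-6,45,-8],[0,0,-0.02],-1],
    [[-6,45,0],[0,0,-0.02],-1],
    [[0,45,0],[0,0,-0.02],-1],
  ],
)

```text
clock: 13.95
ee_pos: [0.4596, 0.0025, 0.3734]
orientation: [0.001, 0.998, 0.058, 0.001]
wrist_force: [1.4, -0.8, -0.3]
width: 1.003
grasp_force: 0.0
```

Run:
```python
from h import *
np.set_printoptions(precision=4,suppress=True)
print("torch",tri([ray(cam("scene"),(272,187)),ray(cam("top"),(292,188))]))
rows([((.583,-.243,.31),.14,8)])
```

```text
torch (array([ 0.6203, -0.1421,  0.1922]), np.float64(0.006380278260028912))
0 [[11.8, 32.3, 8.0], [0.0002, -0.0002, -0.003]]
1 [[11.7, 32.3, 8.0], [0.0002, -0.0002, -0.003]]
2 [[11.6, 32.3, 8.0], [0.0002, -0.0002, -0.003]]
3 [[11.5, 32.4, 8.0], [0.0002, -0.0002, -0.003]]
4 [[11.4, 32.4, 8.0], [0.0002, -0.0002, -0.003]]
5 [[11.3, 32.4, 7.9], [0.0002, -0.0002, -0.003]]
6 [[11.2, 32.5, 7.9], [0.0002, -0.0002, -0.003]]
7 [[11.1, 32.5, 7.9], [0.0002, -0.0002, -0.003]]
```

Emit:
arm_command(
  deltas=[
    [[0,35,4],[0,0,-0.003],-1],
    [[2,42,4],[0,0,-0.003],-1],
    [[5,45,8],[0,0,-0.003],-1],
    [[10,45,8],[0,0,-0.003],-1],
    [[18,45,10],[0,0,-0.003],-1],
    [[24,36,10],[0,0,-0.003],-1],
    [[22,12,10],[0,0,-0.003],-1],
    [[10,0,10],[0,0,-0.003],-1],
  ],
)

```text
clock: 14.75
ee_pos: [0.5835, -0.2441, 0.3069]
orientation: [-0.0, 0.998, 0.068, -0.0]
wrist_force: [-1.0, 0.8, -0.5]
width: 1.004
grasp_force: 0.0
```

```bash
cat > tabm.py <<'E'
from h import *
import sys,pickle
np.set_printoptions(precision=4,suppress=True)
def look(lo,hi,exp,h,tag):
    s=robot.observe();im=vision.get_image("wrist");pickle.dump((s,im),open(tag+".pkl","wb"));c=cam("wrist",s)
    print(s["clock"],s["ee_pos"],s["orientation"]);u=proj(c,exp);print("expected px",u)
    b=blobs(im,lo,hi,(max(int(u[0])-60,0),max(int(u[1])-70,0),120,130),20)[0];print("bbox",cv2.boundingRect(b.reshape(-1,1,2)))
    w,x,y,z=s["orientation"]
    bot=b[:,1].max(); lo_=b[(b[:,1]>=bot-9)]
    for q in (bot-14,bot-9,bot-4):
        r=b[b[:,1]==q][:,0]
        if len(r): A,B=onz(c,(r.min(),q),h),onz(c,(r.max()+1,q),h);print("row",q,r.min(),r.max(),"w",np.linalg.norm(A-B),(A+B)/2)
    print("end mid",onz(c,(lo_[:,0].min()/2+lo_[:,0].max()/2+.5,bot+1),h))
    r=cv2.minAreaRect(b.astype(np.float32).reshape(-1,1,2));print("rect",r)
    x0,y0,w0,h0=cv2.boundingRect(b.reshape(-1,1,2)); k=im[max(y0-60,0):y0+h0+60,max(x0-80,0):x0+w0+80]
    f=min(800/k.shape[1],600/k.shape[0]);cv2.imwrite(f"pics/{tag}.png",cv2.resize(k,None,fx=f,fy=f,interpolation=cv2.INTER_CUBIC)[:,:,::-1]);print("crop origin",max(x0-80,0),max(y0-60,0),"f",f)
E
python3 -c "
from tabm import *
look((65,80,30),(95,255,255),(.588,-.243,.178),.178,'m1')"
```

```text
14.75 [ 0.5835 -0.2441  0.3069] [-0.0001  0.9977  0.0683 -0.0004]
expected px [280.4159 190.8549]
bbox (257, 174, 33, 20)
row 179 258 263 w 0.004408953253900388 [ 0.5949 -0.2276  0.178 ]
row 184 264 287 w 0.017704708690463387 [ 0.5927 -0.2391  0.178 ]
row 189 263 289 w 0.01999608305139736 [ 0.589  -0.2399  0.178 ]
end mid [ 0.5852 -0.2401  0.178 ]
rect ((273.0, 183.5), (19.0, 32.0), 90.0)
crop origin 177 114 f 4.1450777202072535
```

View pics/m1.png

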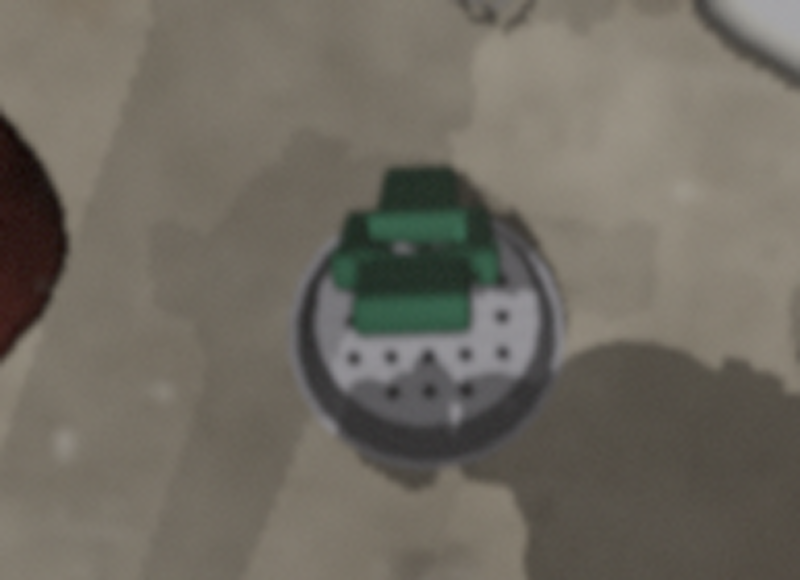

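The green tab's top face spans (352–470, 293–332) in the crop, almost square to the tool. The pan centre is near (430,338).

Run:
```python
from h import *
import pickle
np.set_printoptions(precision=4,suppress=True)
s,im=pickle.load(open("m1.pkl","rb"));c=cam("wrist",s);f=4.14508;o=np.array((177,114))
P=lambda u,z:onz(c,np.array(u)/f+o-.0,z)
for nm,u,z in [("tabc",(411,312),.178),("tl",(352,333),.178),("tr",(470,331),.178),("top",(411,293),.178),("pan",(430,338),.026),("sillL",(368,237),.094),("sillR",(469,235),.094),("hole1",(353,358),.002),("hole2",(502,353),.002)]: print(nm,P(u,z))
p=P((411,312),.178)-P((430,338),.026);print(np.hypot(*p[:2]),np.arctan2(p[1],p[0]))
d=P((470,331),.178)-P((352,333),.178);print("edge yaw",np.arctan2(d[0],-d[1])); d=P((502,353),.002)-P((353,358),.002);print(np.arctan2(d[0],-d[1]))
```

```text
tabc [ 0.5888 -0.2397  0.178 ]
tl [ 0.5835 -0.2297  0.178 ]
tr [ 0.5867 -0.2507  0.178 ]
top [ 0.5922 -0.2392  0.178 ]
pan [ 0.5448 -0.2488  0.026 ]
sillL [ 0.5844 -0.2291  0.094 ]
sillR [ 0.5881 -0.2521  0.094 ]
hole1 [ 0.5293 -0.2278  0.002 ]
hole2 [ 0.5369 -0.2714  0.002 ]
0.044895131906828936 0.2048024597163111
edge yaw 0.15481921157459422
0.17210659409225817
```

Emit:
arm_command(
  deltas=[
    [[5,-3,30],[0,0,-0.037],-1],
    [[0,0,45],[0,0,0],-1],
    [[0,0,45],[0,0,0],-1],
    [[0,0,26],[0,0,0],-1],
    [[0,0,10],[0,0,0],-1],
    [[0,0,0],[0,0,0],1],
    [[0,0,0],[0,0,0],1],
    [[0,0,0],[0,0,0],1],
  ],
)

```text
clock: 15.6
ee_pos: [0.5884, -0.2384, 0.1551]
orientation: [0.001, 0.996, 0.088, 0.002]
wrist_force: [0.5, 1.3, -0.2]
width: 0.515
grasp_force: 0.0
```

Emit:
arm_command(
  deltas=[
    [[0,0,0],[0,0,0],1],
    [[0,0,0],[0,0,0],1],
    [[0,0,0],[0,0,0],1],
    [[0,0,-10],[0,0,0],1],
    [[0,0,-30],[0,0,0],1],
    [[0,0,-50],[0,0,0],1],
    [[-10,0,-50],[0,0,0],1],
    [[-30,0,-40],[0,0,0],1],
  ],
)

```text
clock: 16.4
ee_pos: [0.5494, -0.2435, 0.3343]
orientation: [-0.0, 0.996, 0.09, 0.001]
wrist_force: [0.5, -0.3, -0.8]
width: 0.24
grasp_force: 59.0
```

Run:
```python
from h import *
rows([((.44,.06,.40),-.038,8),((.38,.335,.39),-.038,8)])
```

```text
0 [[-6.6, -39.8, -8.2], [-0.0001, -0.0003, 0.0273]]
1 [[-7.7, -39.6, -8.2], [-0.0001, -0.0003, 0.0273]]
2 [[-8.8, -39.4, -8.2], [-0.0001, -0.0003, 0.0273]]
3 [[-9.9, -39.1, -8.2], [-0.0001, -0.0003, 0.0273]]
4 [[-10.9, -38.8, -8.2], [-0.0001, -0.0003, 0.0273]]
5 [[-12.0, -38.5, -8.2], [-0.0001, -0.0003, 0.0273]]
6 [[-13.0, -38.2, -8.2], [-0.0001, -0.0003, 0.0273]]
7 [[-14.1, -37.8, -8.2], [-0.0001, -0.0003, 0.0273]]
8 [[-8.8, -34.1, 1.3], [0.0, 0.0, 0.0]]
9 [[-8.8, -34.1, 1.3], [0.0, 0.0, 0.0]]
10 [[-8.8, -34.1, 1.3], [0.0, 0.0, 0.0]]
11 [[-8.8, -34.1, 1.3], [0.0, 0.0, 0.0]]
12 [[-8.8, -34.1, 1.3], [0.0, 0.0, 0.0]]
13 [[-8.8, -34.1, 1.3], [0.0, 0.0, 0.0]]
14 [[-8.8, -34.1, 1.3], [0.0, 0.0, 0.0]]
15 [[-8.8, -34.1, 1.3], [0.0, 0.0, 0.0]]
```

Emit:
arm_command(
  deltas=[
    [[-25,-20,-8],[0,0,0.027],1],
    [[-25,-38,-8],[0,0,0.027],1],
    [[-20,-42,-8],[0,0,0.027],1],
    [[-8,-43,-8],[0,0,0.027],1],
    [[-4,-43,-8],[0,0,0.027],1],
    [[-4,-43,-8],[0,0,0.027],1],
    [[0,-43,-8],[0,0,0.027],1],
    [[0,-43,-5],[0,0,0.027],1],
  ],
)

```text
clock: 17.2
ee_pos: [0.4384, 0.0584, 0.3936]
orientation: [0.001, 1.0, -0.02, 0.0]
wrist_force: [0.9, 0.4, -1.4]
width: 0.237
grasp_force: 59.0
```

Run:
```python
from h import *
rows([((.385,.335,.39),-.038,7)])
```

```text
0 [[-9.2, -39.2, 0.5], [0.0002, -0.0001, -0.0004]]
1 [[-9.2, -39.2, 0.5], [0.0002, -0.0001, -0.0004]]
2 [[-9.2, -39.2, 0.5], [0.0002, -0.0001, -0.0004]]
3 [[-9.2, -39.2, 0.5], [0.0002, -0.0001, -0.0004]]
4 [[-9.2, -39.2, 0.5], [0.0002, -0.0001, -0.0004]]
5 [[-9.2, -39.2, 0.5], [0.0002, -0.0001, -0.0004]]
6 [[-9.1, -39.2, 0.5], [0.0002, -0.0001, -0.0004]]
```

Emit:
arm_command(
  deltas=[
    [[-9,-39,1],[0,0,0],1],
    [[-9,-41,1],[0,0,0],1],
    [[-9,-42,1],[0,0,0],1],
    [[-9,-42,1],[0,0,0],1],
    [[-9,-42,0],[0,0,0],1],
    [[-9,-40,0],[0,0,0],1],
    [[-9,-24,0],[0,0,0],1],
    [[-1,-3,0],[0,0,0],1],
  ],
)

```text
clock: 18.0
ee_pos: [0.3834, 0.3351, 0.3887]
orientation: [-0.0, 1.0, -0.016, -0.001]
wrist_force: [0.5, 0.5, -1.8]
width: 0.235
grasp_force: 59.0
```

Run:
```python
from h import *
import pickle
np.set_printoptions(precision=4,suppress=True)
s=robot.observe();print({k:np.round(s[k],4).tolist() for k in ("clock","ee_pos","orientation","wrist_force","width")})
im=vision.get_image("wrist");pickle.dump((s,im),open("m2.pkl","wb"));c=cam("wrist",s)
b=blobs(im,(65,90,30),(95,255,255),(200,150,160,150),20)
for q in b[:3]: print(cv2.boundingRect(q.reshape(-1,1,2)))
z=s["ee_pos"][2]-.057
print("expected sill px",proj(c,np.array(s["ee_pos"])*[1,1,0]+[0,0,z]))
print("tip px",proj(c,(.4456,.3338,.214)))
cv2.imwrite("pics/m2.png",cv2.resize(im,(800,600),interpolation=cv2.INTER_CUBIC)[:,:,::-1])
```

```text
{'clock': 18.0, 'ee_pos': [0.3834, 0.3351, 0.3887], 'orientation': [-0.0005, 0.9999, -0.0163, -0.0011], 'wrist_force': [0.4748, 0.5311, -1.7642], 'width': 0.2352}
(246, 237, 72, 63)
(261, 217, 49, 16)
expected sill px [280.7246 229.7591]
tip px [280.2966 108.1923]
```

View pics/m2.png

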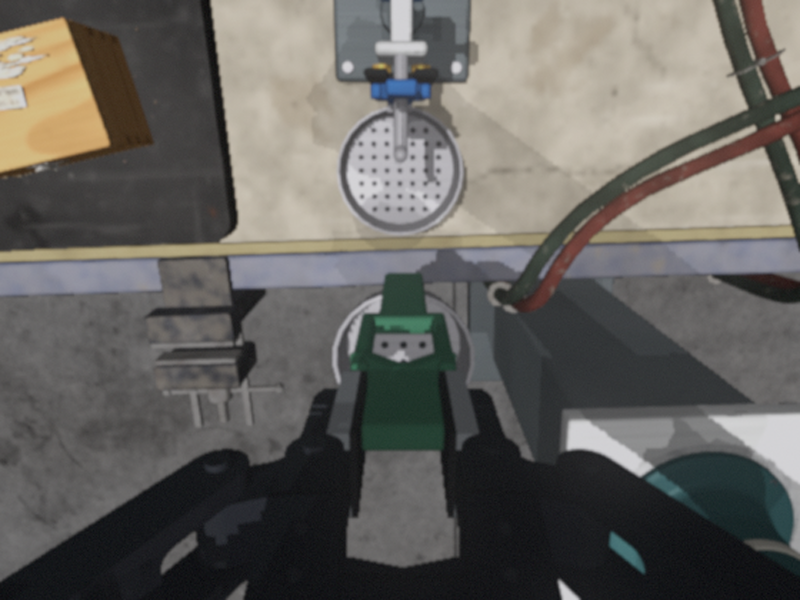

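The medium pan is held squarely: sill at (403,325), hook tip at (400,153), and the large pan hanging true. Lowering it in front of the hook, then moving in over the end.

Emit:
arm_command(
  deltas=[
    [[3,0,21],[0,0,0.003],1],
    [[4,0,22],[0,0,0.003],1],
    [[4,-0.5,22],[0,0,0],1],
    [[4,-0.5,22],[0,0,0],1],
    [[4,-0.5,22],[0,0,0],1],
    [[3,0,22],[0,0,0],1],
    [[2,0,15],[0,0,0],1],
    [[0,0,2],[0,0,0],1],
  ],
)

```text
clock: 18.85
ee_pos: [0.4103, 0.3303, 0.239]
orientation: [0.002, 1.0, -0.024, -0.001]
wrist_force: [0.3, 0.2, -0.6]
width: 0.237
grasp_force: 59.1
```

Emit:
arm_command(
  deltas=[
    [[0,0,0],[0,0,0],1],
    [[8,0,0],[0,0,0],1],
    [[11,0,0],[0,0,0],1],
    [[12,0,0],[0,0,0],1],
    [[11,0,0],[0,0,0],1],
    [[9,0,0],[0,0,0],1],
    [[6,0,0],[0,0,0],1],
    [[0,0,0],[0,0,0],1],
  ],
)

```text
clock: 19.65
ee_pos: [0.468, 0.3296, 0.2405]
orientation: [-0.0, 1.0, -0.023, -0.0]
wrist_force: [-1.5, -0.1, -1.9]
width: 0.239
grasp_force: 59.1
```

Emit:
arm_command(
  deltas=[
    [[3,-2,0],[0,0,0],1],
    [[2,-2,0],[0,0,0],1],
    [[0,0,5],[0,0,0],1],
    [[0,0,5],[0,0,0],1],
    [[0,0,4],[0,0,0],1],
    [[0,0,2],[0,0,0],1],
    [[0,0,2],[0,0,0],1],
    [[0,0,0],[0,0,0],1],
  ],
)

```text
clock: 20.45
ee_pos: [0.4723, 0.3335, 0.2225]
orientation: [0.0, 1.0, -0.023, -0.0]
wrist_force: [0.1, 0.0, -1.4]
width: 0.238
grasp_force: 59.0
```

Emit:
arm_command(
  deltas=[
    [[0,0,1],[0,0,0],1],
    [[0,0,0],[0,0,0],1],
    [[0,0,1],[0,0,0],1],
    [[0,0,0],[0,0,0],1],
    [[0,0,0],[0,0,0],1],
    [[0,0,0],[0,0,0],1],
    [[0,0,0],[0,0,0],1],
    [[0,0,0],[0,0,0],1],
  ],
)

```text
clock: 21.25
ee_pos: [0.4726, 0.3338, 0.2211]
orientation: [-0.0, 1.0, -0.023, 0.0]
wrist_force: [0.4, -0.0, 4.0]
width: 0.237
grasp_force: 59.5
```

Emit:
arm_command(
  deltas=[
    [[2,0,0],[0,0,0],1],
    [[2,0,0.4],[0,0,0],1],
    [[1,0,0.2],[0,0,0],1],
    [[1,0,0.2],[0,0,0],1],
    [[0,0,0],[0,0,0],1],
    [[0,0,0],[0,0,0],1],
    [[0,0,0],[0,0,0],1],
    [[0,0,0],[0,0,0],1],
  ],
)

```text
clock: 22.05
ee_pos: [0.4762, 0.3338, 0.2202]
orientation: [0.001, 1.0, -0.022, -0.002]
wrist_force: [-7.4, -1.0, 8.5]
width: 0.239
grasp_force: 60.2
```

Emit:
arm_command(
  deltas=[
    [[0,0,-0.5],[0,0,0],1],
    [[0,0,-0.3],[0,0,0],1],
    [[0,0,0],[0,0,0],1],
    [[1,0,0],[0,0,0],1],
    [[0,0,0],[0,0,0],1],
    [[0.5,0,0],[0,0,0],1],
    [[0,0,0],[0,0,0],1],
    [[0,0,0],[0,0,0],1],
  ],
)

```text
clock: 22.85
ee_pos: [0.4772, 0.3337, 0.2202]
orientation: [0.001, 1.0, -0.022, -0.002]
wrist_force: [-7.5, -0.6, 4.8]
width: 0.24
grasp_force: 59.7
```

Emit:
arm_command(
  deltas=[
    [[1,0,0],[0,0,0],1],
    [[0,0,0],[0,0,0],1],
    [[1,0,0],[0,0,0],1],
    [[0,0,0],[0,0,0],1],
    [[0,0,0],[0,0,0],1],
    [[0,0,0],[0,0,0],1],
    [[0,0,0],[0,0,0],1],
    [[0,0,0],[0,0,0],1],
  ],
)

```text
clock: 23.65
ee_pos: [0.4788, 0.3337, 0.2199]
orientation: [0.001, 1.0, -0.022, -0.003]
wrist_force: [-7.6, 0.1, 4.3]
width: 0.243
grasp_force: 59.6
```

Emit:
arm_command(
  deltas=[
    [[1,0,0],[0,0,0],1],
    [[0.5,0,0],[0,0,0],1],
    [[0,0,0],[0,0,0],1],
    [[0,0,0],[0,0,0],1],
    [[-1,0,-0.2],[0,0,0],1],
    [[-1,0,-0.2],[0,0,0],1],
    [[-1,0,-0.2],[0,0,0],1],
    [[-1,0,-0.2],[0,0,0],1],
  ],
)

```text
clock: 24.45
ee_pos: [0.4783, 0.3332, 0.2206]
orientation: [0.0, 1.0, -0.022, -0.001]
wrist_force: [-4.2, 0.4, -3.0]
width: 0.236
grasp_force: 58.8
```

Emit:
arm_command(
  deltas=[
    [[-0.5,0,0],[0,0,0],1],
    [[0,0,0],[0,0,0],0.5],
    [[0,0,0],[0,0,0],0.2],
    [[0,0,0],[0,0,0],-0.2],
    [[0,0,0],[0,0,0],-0.4],
    [[0,0,0],[0,0,0],-0.4],
    [[0,0,-20],[0,0,0],-0.4],
    [[0,0,-40],[0,0,0],-0.6],
  ],
)

```text
clock: 25.25
ee_pos: [0.4782, 0.3317, 0.2796]
orientation: [0.002, 1.0, -0.023, -0.002]
wrist_force: [0.3, -0.3, -0.4]
width: 0.799
grasp_force: 0.0
```

Run:
```python
from h import *
import pickle
np.set_printoptions(precision=4,suppress=True)
s=robot.observe();print({k:np.round(s[k],4).tolist() for k in ("clock","ee_pos","wrist_force","width")})
im=vision.get_image("wrist");pickle.dump((s,im),open("m3.pkl","wb"));c=cam("wrist",s)
g=blobs(im,(65,90,30),(95,255,255),None,20);b=blobs(im,(100,120,30),(125,255,255),None,20)
for q in g[:2]+b[:4]: x,y,w,h=cv2.boundingRect(q.reshape(-1,1,2));print(x,y,w,h)
print("exp green tab",proj(c,(.4785,.3330,.244)),"blue tab",proj(c,(.4865,.332,.242)))
```

```text
{'clock': 25.25, 'ee_pos': [0.4782, 0.3317, 0.2796], 'wrist_force': [0.2754, -0.3388, -0.3906], 'width': 0.7986}
252 225 8 10
248 36 57 92
251 206 55 41
exp green tab [277.7196 243.4781] blue tab [278.957  227.2662]
```

Run:
```python
from h import *
import pickle
s,im=pickle.load(open("m3.pkl","rb"))
for r in range(204,274,3): print(r,[im[r,x].tolist() for x in (258,268,278,288,298)])
rows([((.45,.02,.38),-.1,8),((.585,-.385,.31),-.2,10)])
```

```text
204 [[46, 46, 46], [45, 64, 54], [154, 153, 157], [42, 58, 52], [40, 41, 43]]
207 [[42, 53, 77], [42, 56, 69], [142, 142, 147], [40, 51, 72], [35, 52, 77]]
210 [[45, 65, 100], [43, 63, 97], [57, 69, 96], [37, 57, 90], [46, 71, 112]]
213 [[46, 71, 110], [37, 48, 71], [36, 48, 67], [33, 44, 65], [44, 76, 122]]
216 [[46, 70, 109], [36, 48, 68], [36, 45, 67], [35, 45, 66], [42, 70, 111]]
219 [[45, 66, 97], [39, 48, 68], [34, 45, 65], [35, 45, 66], [34, 50, 73]]
222 [[42, 63, 54], [36, 46, 68], [34, 46, 68], [31, 43, 65], [33, 48, 43]]
225 [[48, 71, 59], [36, 48, 69], [32, 46, 67], [30, 42, 66], [31, 47, 40]]
228 [[56, 90, 72], [34, 47, 70], [31, 44, 67], [30, 42, 66], [32, 49, 42]]
231 [[58, 96, 76], [39, 57, 89], [36, 55, 89], [35, 55, 89], [36, 52, 43]]
234 [[55, 87, 70], [49, 82, 129], [45, 78, 127], [44, 77, 123], [40, 54, 46]]
237 [[95, 101, 101], [50, 88, 141], [48, 84, 134], [43, 79, 129], [100, 101, 103]]
240 [[72, 79, 77], [48, 84, 134], [45, 79, 128], [41, 70, 115], [154, 153, 158]]
243 [[41, 52, 46], [43, 74, 119], [43, 73, 119], [33, 49, 74], [150, 149, 153]]
246 [[40, 50, 45
[... 884 characters left out ...]
.6], [-0.0006, -0.0008, 0.0068]]
3 [[-1.2, 39.5, -11.6], [-0.0006, -0.0008, 0.0068]]
4 [[-1.0, 39.6, -11.5], [-0.0006, -0.0008, 0.0068]]
5 [[-0.7, 39.6, -11.5], [-0.0006, -0.0008, 0.0068]]
6 [[-0.4, 39.6, -11.5], [-0.0006, -0.0008, 0.0068]]
7 [[-0.2, 39.6, -11.5], [-0.0006, -0.0008, 0.0068]]
8 [[17.5, 38.9, 7.0], [0.0, 0.0, 0.01]]
9 [[17.9, 38.8, 7.0], [0.0, 0.0, 0.01]]
10 [[18.3, 38.6, 7.0], [0.0, 0.0, 0.01]]
11 [[18.6, 38.4, 7.0], [0.0, 0.0, 0.01]]
12 [[19.0, 38.2, 7.0], [0.0, 0.0, 0.01]]
13 [[19.4, 38.0, 7.0], [0.0, 0.0, 0.01]]
14 [[19.8, 37.8, 7.0], [0.0, 0.0, 0.01]]
15 [[20.2, 37.6, 7.0], [0.0, 0.0, 0.01]]
16 [[20.5, 37.4, 7.0], [0.0, 0.0, 0.01]]
17 [[20.9, 37.2, 7.0], [0.0, 0.0, 0.01]]
```

The rows show the blue tab's top face (232–246) directly behind the green one (247–263), about 8 mm apart, so both pans are nested and hung. Now the small pan.

Emit:
arm_command(
  deltas=[
    [[0,15,-30],[0,0,0.015],-1],
    [[0,40,-30],[0,0,0.015],-1],
    [[0,48,-20],[0,0,0.015],-1],
    [[0,48,-10],[0,0,0.015],-1],
    [[0,48,0],[0,0,0.015],-1],
    [[0,48,0],[0,0,0.015],-1],
    [[0,48,0],[0,0,0.015],-1],
    [[0,48,0],[0,0,0.015],-1],
  ],
)

```text
clock: 26.1
ee_pos: [0.4433, -0.0079, 0.3715]
orientation: [0.001, 0.997, -0.083, 0.001]
wrist_force: [0.6, -0.8, 1.5]
width: 1.0
grasp_force: 0.0
```

Run:
```python
from h import *
s=robot.observe();print(s["ee_pos"],s["orientation"]);rows([((.47,-.27,.36),-.17,6),((.582,-.385,.30),-.17,4)])
```

```text
[ 0.44328046 -0.00792184  0.37145502] [ 5.09341815e-04  9.96549504e-01 -8.29912809e-02  1.12857520e-03]
0 [[11.6, 42.3, 2.0], [0.0001, -0.0004, 0.0006]]
1 [[11.6, 42.3, 2.0], [0.0001, -0.0004, 0.0006]]
2 [[11.7, 42.3, 2.0], [0.0001, -0.0004, 0.0006]]
3 [[11.7, 42.3, 1.9], [0.0001, -0.0004, 0.0006]]
4 [[11.7, 42.3, 1.9], [0.0001, -0.0004, 0.0006]]
5 [[11.8, 42.3, 1.9], [0.0001, -0.0004, 0.0006]]
6 [[32.5, 23.6, 15.0], [0.0, 0.0, 0.0]]
7 [[32.5, 23.6, 15.0], [0.0, 0.0, 0.0]]
8 [[32.5, 23.6, 15.0], [0.0, 0.0, 0.0]]
9 [[32.5, 23.6, 15.0], [0.0, 0.0, 0.0]]
```

Emit:
arm_command(
  deltas=[
    [[11,36,2],[0,0,0],-1],
    [[12,42,2],[0,0,0],-1],
    [[12,46,2],[0,0,0],-1],
    [[12,46,2],[0,0,0],-1],
    [[12,46,2],[0,0,0],-1],
    [[20,42,2],[0,0,0],-1],
    [[30,34,12],[0,0,0],-1],
    [[33,28,15],[0,0,0],-1],
  ],
)

```text
clock: 26.9
ee_pos: [0.5312, -0.3486, 0.3326]
orientation: [0.001, 0.996, -0.084, 0.001]
wrist_force: [-0.3, 1.0, 1.4]
width: 0.996
grasp_force: 0.0
```

Emit:
arm_command(
  deltas=[
    [[33,18,15],[0,0,0],-1],
    [[24,10,10],[0,0,0],-1],
    [[6,2,8],[0,0,0],-1],
    [[0,0,0],[0,0,0],-1],
    [[0,0,0],[0,0,0],-1],
    [[0,0,0],[0,0,0],-1],
    [[0,0,0],[0,0,0],-1],
    [[0,0,0],[0,0,0],-1],
  ],
)

```text
clock: 27.7
ee_pos: [0.588, -0.3848, 0.3]
orientation: [0.001, 0.997, -0.083, 0.001]
wrist_force: [0.1, -0.8, 0.5]
width: 1.0
grasp_force: 0.0
```

```bash
python3 -c "
from tabm import *
look((0,140,30),(8,255,255),(.59,-.385,.166),.166,'s1')
s,im=pickle.load(open('s1.pkl','rb'))
for i in range(150,240,4): print(i,[im[i,x].tolist() for x in (262,272,282,292,302)])
"
```

```text
27.7 [ 0.588  -0.3848  0.3   ] [ 0.0005  0.9966 -0.0826  0.0006]
expected px [280.4349 193.0484]
bbox (262, 165, 39, 32)
row 182 262 299 w 0.02851667734357755 [ 0.5984 -0.3868  0.166 ]
row 187 263 297 w 0.02636762909500838 [ 0.5946 -0.3858  0.166 ]
row 192 263 298 w 0.027227153660376455 [ 0.5907 -0.3856  0.166 ]
end mid [ 0.5869 -0.3849  0.166 ]
rect ((281.0, 180.5), (31.0, 38.0), 90.0)
crop origin 182 105 f 3.9473684210526314
150 [[117, 110, 100], [119, 113, 102], [117, 111, 101], [129, 123, 111], [102, 95, 84]]
154 [[105, 99, 90], [112, 106, 96], [108, 103, 93], [131, 124, 112], [96, 90, 82]]
158 [[108, 101, 90], [92, 82, 73], [63, 45, 40], [90, 85, 77], [98, 90, 81]]
162 [[114, 107, 95], [70, 52, 49], [56, 31, 28], [70, 64, 59], [110, 104, 93]]
166 [[115, 109, 98], [69, 30, 26], [67, 32, 29], [62, 39, 35], [70, 64, 58]]
170 [[97, 89, 79], [101, 34, 30], [130, 40, 34], [90, 32, 29], [73, 69, 61]]
174 [[77, 55, 49], [62, 32, 27], [84, 49, 50], [65, 28, 26], [71, 66, 60]]
178 [[98, 35, 31], [61, 29, 23], [59, 29, 27], [63, 27, 25], [68, 62, 54]]
182 [[97, 40, 38], [53, 25, 19], [53, 
[... 470 characters left out ...]
 48, 46], [73, 69, 70], [69, 63, 55]]
210 [[112, 105, 94], [107, 100, 89], [72, 68, 65], [68, 62, 55], [67, 62, 54]]
214 [[110, 104, 92], [110, 103, 92], [79, 75, 65], [65, 58, 53], [83, 77, 67]]
218 [[110, 103, 92], [109, 102, 92], [110, 102, 91], [83, 77, 69], [106, 100, 89]]
222 [[110, 104, 92], [110, 102, 92], [108, 101, 90], [110, 102, 91], [109, 100, 89]]
226 [[110, 102, 93], [112, 106, 93], [108, 101, 89], [111, 103, 92], [110, 103, 91]]
230 [[109, 102, 91], [114, 107, 95], [107, 100, 89], [108, 101, 91], [107, 100, 89]]
234 [[110, 104, 92], [114, 106, 94], [109, 102, 92], [109, 102, 92], [105, 97, 87]]
238 [[115, 107, 96], [113, 106, 94], [109, 101, 91], [108, 101, 89], [96, 88, 79]]
```

Emit:
arm_command(
  deltas=[
    [[3,0,31],[0,0,0],-1],
    [[0,0,45],[0,0,0],-1],
    [[0,0,45],[0,0,0],-1],
    [[0,0,28],[0,0,0],-1],
    [[0,0,12],[0,0,0],-1],
    [[0,0,0],[0,0,0],1],
    [[0,0,0],[0,0,0],1],
    [[0,0,0],[0,0,0],1],
  ],
)

```text
clock: 28.55
ee_pos: [0.5925, -0.386, 0.1404]
orientation: [0.001, 0.997, -0.083, 0.002]
wrist_force: [-0.8, 1.1, 1.0]
width: 0.512
grasp_force: 0.0
```

Emit:
arm_command(
  deltas=[
    [[0,0,0],[0,0,0],1],
    [[0,0,0],[0,0,0],1],
    [[0,0,0],[0,0,0],1],
    [[0,0,-10],[0,0,0],1],
    [[0,0,-30],[0,0,0],1],
    [[0,0,-50],[0,0,0],1],
    [[-15,0,-50],[0,0,0],1],
    [[-40,0,-50],[0,0,0],1],
  ],
)

```text
clock: 29.35
ee_pos: [0.5475, -0.377, 0.3174]
orientation: [0.0, 0.997, -0.082, 0.001]
wrist_force: [-0.8, -0.7, -1.0]
width: 0.311
grasp_force: 59.3
```

Run:
```python
from h import *
rows([((.45,-.18,.36),-.10,5),((.44,.06,.39),-.038,6),((.384,.335,.39),-.038,7)])
```

```text
0 [[-25.6, -35.7, -8.6], [0.0, -0.0005, -0.0126]]
1 [[-25.2, -36.0, -8.6], [0.0, -0.0005, -0.0126]]
2 [[-24.7, -36.4, -8.5], [0.0, -0.0005, -0.0126]]
3 [[-24.3, -36.7, -8.5], [0.0, -0.0005, -0.0126]]
4 [[-23.8, -37.0, -8.5], [0.0, -0.0005, -0.0126]]
5 [[-5.7, -39.6, -5.0], [0.0, 0.0, -0.0103]]
6 [[-5.2, -39.7, -5.0], [0.0, 0.0, -0.0103]]
7 [[-4.8, -39.7, -5.0], [0.0, 0.0, -0.0103]]
8 [[-4.4, -39.8, -5.0], [0.0, 0.0, -0.0103]]
9 [[-4.0, -39.8, -5.0], [0.0, 0.0, -0.0103]]
10 [[-3.6, -39.9, -5.0], [0.0, 0.0, -0.0103]]
11 [[-9.5, -39.0, 0.0], [0.0, 0.0, 0.0]]
12 [[-9.5, -39.0, 0.0], [0.0, 0.0, 0.0]]
13 [[-9.5, -39.0, 0.0], [0.0, 0.0, 0.0]]
14 [[-9.5, -39.0, 0.0], [0.0, 0.0, 0.0]]
15 [[-9.5, -39.0, 0.0], [0.0, 0.0, 0.0]]
16 [[-9.5, -39.0, 0.0], [0.0, 0.0, 0.0]]
17 [[-9.5, -39.0, 0.0], [0.0, 0.0, 0.0]]
```

Emit:
arm_command(
  deltas=[
    [[-26,-36,-9],[0,0,-0.013],1],
    [[-25,-36,-9],[0,0,-0.013],1],
    [[-25,-36,-9],[0,0,-0.013],1],
    [[-24,-37,-8],[0,0,-0.013],1],
    [[-24,-37,-8],[0,0,-0.013],1],
    [[-6,-40,-5],[0,0,-0.013],1],
    [[-5,-44,-5],[0,0,-0.013],1],
    [[-5,-44,-5],[0,0,-0.013],1],
  ],
)

```text
clock: 30.15
ee_pos: [0.4429, -0.0499, 0.3734]
orientation: [0.001, 1.0, -0.031, 0.0]
wrist_force: [2.0, 1.6, -1.0]
width: 0.311
grasp_force: 59.4
```

Emit:
arm_command(
  deltas=[
    [[-4,-44,-5],[0,0,-0.006],1],
    [[-4,-44,-5],[0,0,-0.006],1],
    [[-4,-44,-5],[0,0,-0.006],1],
    [[-9,-44,0],[0,0,0],1],
    [[-9,-44,0],[0,0,0],1],
    [[-9,-42,0],[0,0,0],1],
    [[-9,-42,0],[0,0,0],1],
    [[-9,-42,0],[0,0,0],1],
  ],
)

```text
clock: 30.95
ee_pos: [0.4027, 0.2979, 0.3881]
orientation: [0.001, 1.0, -0.022, 0.0]
wrist_force: [0.7, -0.1, -0.8]
width: 0.313
grasp_force: 59.3
```

Run:
```python
from h import *
rows([((.384,.335,.39),-.038,3),((.408,.3345,.243),-.038,5)])
```

```text
0 [[-6.8, -12.1, -0.6], [0.0004, -0.0003, -0.002]]
1 [[-6.7, -12.1, -0.6], [0.0004, -0.0003, -0.002]]
2 [[-6.7, -12.1, -0.6], [0.0004, -0.0003, -0.002]]
3 [[4.8, -0.1, 29.4], [0.0, 0.0, 0.0]]
4 [[4.8, -0.1, 29.4], [0.0, 0.0, 0.0]]
5 [[4.8, -0.1, 29.4], [0.0, 0.0, 0.0]]
6 [[4.8, -0.1, 29.4], [0.0, 0.0, 0.0]]
7 [[4.8, -0.1, 29.4], [0.0, 0.0, 0.0]]
```

Emit:
arm_command(
  deltas=[
    [[-7,-12,0],[0,0,0],1],
    [[-7,-12,0],[0,0,0],1],
    [[-4,-10,0],[0,0,0],1],
    [[0,0,0],[0,0,0],1],
    [[0,0,0],[0,0,0],1],
    [[0,0,0],[0,0,0],1],
    [[0,0,0],[0,0,0],1],
    [[0,0,0],[0,0,0],1],
  ],
)

```text
clock: 31.75
ee_pos: [0.3873, 0.331, 0.3878]
orientation: [0.0, 1.0, -0.022, 0.0]
wrist_force: [0.3, -0.2, -1.5]
width: 0.311
grasp_force: 59.6
```

Run:
```python
from h import *
import pickle
np.set_printoptions(precision=4,suppress=True)
s=robot.observe();im=vision.get_image("wrist");pickle.dump((s,im),open("s2.pkl","wb"));c=cam("wrist",s)
p=np.array(s["ee_pos"]);print(p,s["orientation"])
X=p+[0,0,-.057];print("expected sill",proj(c,X),"tip",proj(c,(.4456,.3338,.214)))
hsv=cv2.cvtColor(im,cv2.COLOR_RGB2HSV)
b=blobs(im,(0,150,120),(8,255,255),(230,180,110,80),10)
for q in b[:3]:
    x,y,w,h=cv2.boundingRect(q.reshape(-1,1,2));print(x,y,w,h,onz(c,(x,y+h/2),X[2]),onz(c,(x+w,y+h/2),X[2]))
# hung tabs
for r in range(52,80,2): print(r,[im[r,x].tolist() for x in (268,276,284,292)])
```

```text
[0.3873 0.331  0.3878] [ 0.0002  0.9998 -0.0222  0.0001]
expected sill [280.5891 230.0049] tip [274.2506 113.96  ]
261 225 41 11 [0.3875 0.342  0.3308] [0.3865 0.3189 0.3308]
52 [[109, 111, 111], [150, 148, 153], [139, 114, 69], [122, 103, 65]]
54 [[111, 111, 110], [151, 149, 153], [108, 91, 62], [82, 72, 58]]
56 [[105, 104, 106], [151, 149, 153], [53, 52, 53], [55, 54, 55]]
58 [[82, 93, 120], [131, 134, 152], [49, 51, 53], [52, 51, 50]]
60 [[65, 110, 168], [68, 111, 168], [46, 54, 72], [44, 46, 48]]
62 [[71, 121, 182], [69, 117, 179], [52, 70, 105], [55, 77, 117]]
64 [[68, 118, 178], [69, 116, 177], [55, 83, 125], [65, 105, 161]]
66 [[67, 114, 173], [66, 111, 171], [54, 78, 117], [64, 108, 164]]
68 [[60, 93, 142], [59, 94, 147], [48, 66, 97], [64, 105, 161]]
70 [[47, 62, 90], [51, 66, 95], [47, 61, 86], [63, 99, 151]]
72 [[47, 59, 71], [60, 69, 74], [48, 62, 82], [73, 81, 105]]
74 [[68, 111, 92], [76, 118, 97], [69, 108, 95], [112, 116, 106]]
76 [[94, 152, 123], [91, 149, 121], [86, 140, 115], [85, 127, 104]]
78 [[95, 155, 125], [95, 153, 125], [85, 140, 114], [82, 134, 109]]
```

Emit:
arm_command(
  deltas=[
    [[3,-0.5,20],[0,0,0],1],
    [[4,-1,22],[0,0,0],1],
    [[4,-1,22],[0,0,0],1],
    [[4,-1,22],[0,0,0],1],
    [[3,-1,22],[0,0,0],1],
    [[2,0,22],[0,0,0],1],
    [[0,0,14],[0,0,0],1],
    [[0,0,2],[0,0,0],1],
  ],
)

```text
clock: 32.6
ee_pos: [0.4065, 0.3344, 0.2402]
orientation: [0.001, 1.0, -0.022, -0.001]
wrist_force: [0.2, -0.1, -0.5]
width: 0.313
grasp_force: 59.6
```

Emit:
arm_command(
  deltas=[
    [[0,0,0],[0,0,0],1],
    [[8,-0.3,0],[0,0,0],1],
    [[10,-0.3,0],[0,0,0],1],
    [[11,-0.3,0],[0,0,0],1],
    [[10,-0.3,0],[0,0,0],1],
    [[7,0,0],[0,0,0],1],
    [[4,0,0],[0,0,0],1],
    [[0,0,0],[0,0,0],1],
  ],
)

```text
clock: 33.4
ee_pos: [0.4576, 0.3341, 0.2415]
orientation: [-0.0, 1.0, -0.022, -0.0]
wrist_force: [-1.3, -0.6, -1.2]
width: 0.307
grasp_force: 59.5
```

Emit:
arm_command(
  deltas=[
    [[4,0,0],[0,0,0],1],
    [[2,0,0],[0,0,0],1],
    [[0,0,5],[0,0,0],1],
    [[0,0,5],[0,0,0],1],
    [[0,0,4],[0,0,0],1],
    [[0,0,2],[0,0,0],1],
    [[0,0,1],[0,0,0],1],
    [[0,0,0],[0,0,0],1],
  ],
)

```text
clock: 34.2
ee_pos: [0.463, 0.334, 0.2246]
orientation: [0.0, 1.0, -0.022, -0.0]
wrist_force: [0.2, -0.1, -1.7]
width: 0.312
grasp_force: 59.6
```

Emit:
arm_command(
  deltas=[
    [[0,0,1],[0,0,0],1],
    [[0,0,0],[0,0,0],1],
    [[0,0,1],[0,0,0],1],
    [[0,0,0],[0,0,0],1],
    [[0,0,0],[0,0,0],1],
    [[0,0,0],[0,0,0],1],
    [[0,0,0],[0,0,0],1],
    [[0,0,0],[0,0,0],1],
  ],
)

```text
clock: 35.0
ee_pos: [0.4631, 0.334, 0.2228]
orientation: [0.0, 1.0, -0.022, -0.0]
wrist_force: [0.7, 0.7, -1.2]
width: 0.314
grasp_force: 59.6
```

Emit:
arm_command(
  deltas=[
    [[0,0,1],[0,0,0],1],
    [[0,0,0],[0,0,0],1],
    [[0,0,1],[0,0,0],1],
    [[0,0,0],[0,0,0],1],
    [[0,0,0],[0,0,0],1],
    [[0,0,0],[0,0,0],1],
    [[0,0,0],[0,0,0],1],
    [[0,0,0],[0,0,0],1],
  ],
)

```text
clock: 35.8
ee_pos: [0.4632, 0.334, 0.221]
orientation: [-0.0, 1.0, -0.022, 0.0]
wrist_force: [-0.9, -1.1, 5.3]
width: 0.312
grasp_force: 60.2
```

Emit:
arm_command(
  deltas=[
    [[2,0,0],[0,0,0],1],
    [[1,0,0.2],[0,0,0],1],
    [[1,0,0.2],[0,0,0],1],
    [[0,0,0],[0,0,0],1],
    [[1,0,0.2],[0,0,0],1],
    [[0,0,0],[0,0,0],1],
    [[0,0,0],[0,0,0],1],
    [[0,0,0],[0,0,0],1],
  ],
)

```text
clock: 36.6
ee_pos: [0.4671, 0.3339, 0.2201]
orientation: [0.0, 1.0, -0.021, -0.001]
wrist_force: [-3.7, -2.2, 5.9]
width: 0.313
grasp_force: 60.4
```

Emit:
arm_command(
  deltas=[
    [[1,0,0],[0,0,0],1],
    [[0,0,0],[0,0,0],1],
    [[1,0,0],[0,0,0],1],
    [[0,0,0],[0,0,0],1],
    [[0.5,0,0],[0,0,0],1],
    [[0,0,0],[0,0,0],1],
    [[0,0,0],[0,0,0],1],
    [[0,0,0],[0,0,0],1],
  ],
)

```text
clock: 37.4
ee_pos: [0.4685, 0.3338, 0.2199]
orientation: [0.001, 1.0, -0.021, -0.002]
wrist_force: [-6.9, -1.1, 5.6]
width: 0.313
grasp_force: 60.4
```

Emit:
arm_command(
  deltas=[
    [[0,0,-0.3],[0,0,0],1],
    [[1,0,0],[0,0,0],1],
    [[0,0,0],[0,0,0],1],
    [[1,0,0],[0,0,0],1],
    [[0,0,0],[0,0,0],1],
    [[0,0,0],[0,0,0],1],
    [[0,0,0],[0,0,0],1],
    [[0,0,0],[0,0,0],1],
  ],
)

```text
clock: 38.2
ee_pos: [0.4698, 0.3338, 0.2197]
orientation: [0.001, 1.0, -0.021, -0.002]
wrist_force: [-7.9, -1.1, 4.3]
width: 0.312
grasp_force: 60.3
```

Emit:
arm_command(
  deltas=[
    [[1,0,0],[0,0,0],1],
    [[0,0,0],[0,0,0],1],
    [[1,0,0],[0,0,0],1],
    [[0,0,0],[0,0,0],1],
    [[0,0,0],[0,0,0],1],
    [[0,0,0],[0,0,0],1],
    [[0,0,0],[0,0,0],1],
    [[0,0,0],[0,0,0],1],
  ],
)

```text
clock: 39.0
ee_pos: [0.4712, 0.3338, 0.2195]
orientation: [0.001, 1.0, -0.021, -0.003]
wrist_force: [-7.4, -2.2, 4.4]
width: 0.31
grasp_force: 60.2
```

Emit:
arm_command(
  deltas=[
    [[1,0,0],[0,0,0],1],
    [[0.5,0,0],[0,0,0],1],
    [[0,0,0],[0,0,0],1],
    [[0,0,0],[0,0,0],1],
    [[0,0,0],[0,0,0],1],
    [[0,0,0],[0,0,0],1],
    [[0,0,0],[0,0,0],1],
    [[0,0,0],[0,0,0],1],
  ],
)

```text
clock: 39.8
ee_pos: [0.4722, 0.3337, 0.2193]
orientation: [0.001, 1.0, -0.02, -0.003]
wrist_force: [-9.7, -1.0, 3.6]
width: 0.308
grasp_force: 60.2
```

Emit:
arm_command(
  deltas=[
    [[-1,0,-0.2],[0,0,0],1],
    [[-1,0,-0.2],[0,0,0],1],
    [[-1,0,-0.2],[0,0,0],1],
    [[-1,0,-0.2],[0,0,0],1],
    [[-0.5,0,0],[0,0,0],1],
    [[-0.5,0,0],[0,0,0],1],
    [[0,0,0],[0,0,0],1],
    [[0,0,0],[0,0,0],1],
  ],
)

```text
clock: 40.6
ee_pos: [0.4713, 0.3335, 0.2213]
orientation: [0.0, 1.0, -0.022, 0.0]
wrist_force: [-2.4, -1.3, -3.2]
width: 0.309
grasp_force: 59.4
```

Emit:
arm_command(
  deltas=[
    [[0,0,0.5],[0,0,0],1],
    [[0,0,0],[0,0,0],0.5],
    [[0,0,0],[0,0,0],0.2],
    [[0,0,0],[0,0,0],-0.2],
    [[0,0,0],[0,0,0],-0.4],
    [[0,0,0],[0,0,0],-0.4],
    [[0,0,-20],[0,0,0],-0.4],
    [[0,0,-40],[0,0,0],-0.6],
  ],
)

```text
clock: 41.4
ee_pos: [0.4702, 0.3321, 0.2787]
orientation: [0.002, 1.0, -0.022, -0.002]
wrist_force: [1.4, 0.6, -0.2]
width: 0.799
grasp_force: 0.0
```

Emit:
arm_command(
  deltas=[
    [[-4,0,-35],[0,0,0],-0.6],
    [[-10,0,-30],[0,0,0],-0.6],
    [[-10,0,-20],[0,0,0],-0.6],
    [[-10,0,-10],[0,0,0],-0.6],
    [[0,0,0],[0,0,0],-0.6],
    [[0,0,0],[0,0,0],-0.6],
    [[0,0,0],[0,0,0],-0.6],
    [[0,0,0],[0,0,0],-0.6],
  ],
)

```text
clock: 42.2
ee_pos: [0.4374, 0.3345, 0.3745]
orientation: [0.0, 1.0, -0.022, -0.001]
wrist_force: [-0.0, -0.2, 1.0]
width: 0.799
grasp_force: 0.0
```

Run:
```python
from h import *
np.set_printoptions(precision=4,suppress=True)
s=robot.observe();print({k:np.round(s[k],4).tolist() for k in ("clock","ee_pos","wrist_force","width")})
im=vision.get_image("wrist");sc=vision.get_image("scene");c=cam("wrist",s)
for n,X in dict(L=(.486,.3321,.242),M=(.478,.3324,.244),S=(.470,.3327,.246)).items(): print(n,proj(c,X))
a=cv2.resize(im[60:360,100:460],(480,400),interpolation=cv2.INTER_CUBIC);b=cv2.resize(sc[250:360,120:208],(320,400),interpolation=cv2.INTER_CUBIC)
cv2.imwrite("pics/end.png",np.hstack([a,b])[:,:,::-1])
```

```text
{'clock': 42.2, 'ee_pos': [0.4374, 0.3345, 0.3745], 'wrist_force': [-0.0358, -0.2147, 1.0195], 'width': 0.7991}
L [281.0914 129.8231]
M [281.1594 141.423 ]
S [281.2272 152.9878]
```

View pics/end.png

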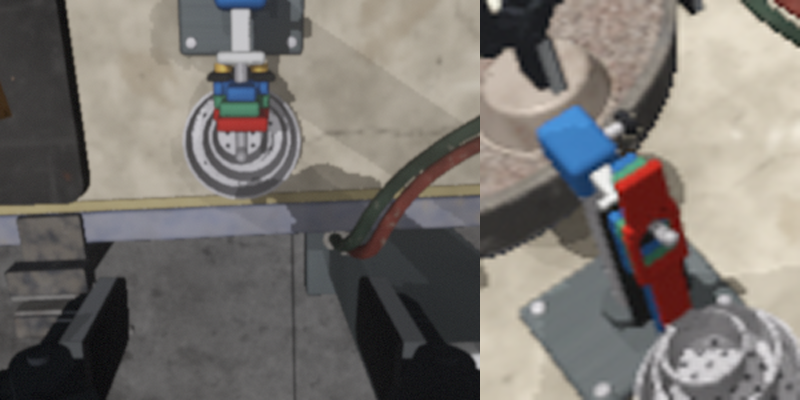

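The tabs line up blue (240,93), green (243,108) and red (241,124), about 8 mm apart. The pans are nested and upright, and the gripper is clear.

```bash
python3 -c "
from workcell import robot
print(robot.sign_off())"
```

```text
the job is handed in; nothing more can be done
None
```

All three pans hang nested on the hook, large, then medium, then small; each was pressed back until the pad gave and then released, and the job was handed in at about 42 s (no verdict was returned).

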